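# Draw a jammed lino block from its rack and set it in the registration board

### The arm

A 6-joint arm with a two-finger parallel gripper is mounted at the origin on the work surface. World frame = base frame: x ahead of the robot, y to its left, z up, the work surface at z = 0. Lengths are in mm, angles in rad, forces in N, time in s.
With the tool pointing down it reaches from about 275 to 750 mm from the base axis. Payload 10.2 kg.
Tool frame: the origin (TCP) lies on the centre line of the jaws, within the pads' length; the fingertips stand 8 mm ahead of it and the grasp point (between the pads) lies 11 mm behind it; x points along the fingers, y is the direction in which the jaws open and shut, and the axes are right-handed (so a half turn about x gives the same grasp; the last joint's range is limited). The gripper opens to 85 mm and grips with 20 to 120 N. Pads are 22 mm wide; open, the fingers measure 114 mm over their backs; the gripper's body (76 mm by 85 mm) begins 54 mm behind the grasp point. The pads swing forward as they close: fully open they stand 13 mm farther back than shut.
Start: joints at [-1.553, 0.313, 1.498, -0, 1.331, -0.223], TCP at [125.188, -509.862, 239.294] pointing down, gripper open.
Joint ranges: [-2.94, 2.94], [-0.97, 2.17], [0.19, 2.56], [-1.23, 4.37], [0.02, 3.11], [-2.88, 2.88]. Speed limits (rad/s): [2.39, 2.39, 3.01, 3.14, 3.14, 3.14].

### API

Orientations are given as a unit quaternion [w, x, y, z].
In Python, from rig import ctrl, vision, workorder gives the robot as it stands. The module is installed in compiled form; this text tells all that it offers.
- The arm moves only by the shell command python3 -m jog 'ROWS' [OPENING] [FORCE]. ROWS is JSON, a list that holds one entry, the list of rows, each a list of 6 numbers: the shift along the tool's x, y, z in m, then the turn, a rotation vector about the tool's x, y, z in rad. A call has 1 to 12 rows; each row shifts and turns the commanded pose from where the row before left it, along the tool's axes as they then stand; what a row does not reach is not made up. A row lasts 1/8 s, in which the tool goes at most 62.5 mm and 10.7 degrees, less where a joint would pass 70% of its speed; a pose out of reach is approached as far as the arm can. A call is refused whole if a number of a shift passes 0.0625 or a number of a turn 0.188, either way. A call with a gripper value outside its range is refused whole. OPENING is the closure in counts, from 0 (fully open) to 255 (shut), set as the call begins (- or left out, the last holds). The fingers move at their own pace and stop on an object; FORCE is the grip in N (left out, the last holds). Time passes only in rows, so rows that do not move let the fingers close. It gives the time, the measured TCP pose, the force and the opening at its end, in the units of the state.
- ctrl.sense(): the state, without advancing time (a new reading comes with each control period).
- vision.capture(name): name is "scene" or "side" or "wrist"; returns a dict with "image" (384x512x3 uint8, red, green, blue), "mtx" (3x3 intrinsics, pixels), "R" (3x3) and "t" (3): a world point X has camera coordinates R X + t; the wrist camera has in their place "hand_eye" (4x4, takes a point from camera to tool coordinates, whose origin is the TCP and whose axes are the tool frame's). Camera axes: x right, y down, z forward; pixel columns grow to the right and rows downward; lengths in mm; the calibration is good to about 2 mm. A picture is of the moment at which its call begins: read the wrist's pose just before it. There is no depth.
- workorder.finish_job(): hands the job in, once; it reports no verdict.
The state is a dict: "time_s": time; "joints": joint angles; "dq": joint speeds; "tau": joint torques, N m; "eef_pos": TCP position; "ee_rot": TCP orientation; "force": force on the tool from outside, world axes, zero at the start; "wrist_torque": the same for the moment, N m; "grip_width": opening from 0.0 (shut) to 1.0 (fully open).
Only numpy, scipy, OpenCV 4.12 (cv2) and the standard library are available. Lean on these libraries where they do the work, as an engineer would, in place of code of your own. Each camera call takes 0.05 s, during which the arm holds its last target.

### The job

The teal printing block is jammed in the middle slot of the plywood rack with only its top edge standing out: draw it out, lay it flat on the bench with its carved teal face up and let go of it. Then take it by its long edges, lift it level onto the registration board and set it face up, snug in the corner: a long side flat against the long batten and an end touching the short batten. Do not drop the block, and leave the other two blocks, the ink tin and the brayer where they are.

Things in the scene. Friction and masses are not known exactly. Their poses are not given: they have to be found in the camera images.
- block: jammed printing block 110 x 56 x 22 mm (along its y, z, x), 0.13-0.27 kg: brown board, 4 mm teal carved lino on its +x face. Origin at its centre. Starts on its long edge in the rack's middle slot (z up, face to the rack's +x), lower edge 4-10 mm above the slot floor. Face up on the bench its x points up, origin 11 mm high. Stands by itself on edge; leaned over 22 degrees or more it falls
- rack: plywood rack, fixed; base 140 (its x) x 150 (y) x 12 mm; walls 130 mm long along y, flat top 58 mm above the bench; three slots along y, open at the ends, centred at x = -34, 0, +34 mm, floors 12 mm high. Walls at x = -62 to -48, -22.5 to -18.5, -16 to -11 (sprung divider, moves up to 4 mm in x), 11 to 21, 48 to 62 mm. Origin on the bench under its centre, z up
- short_a: short rust-red lino block 100 x 38 x 19 mm (y, z, x), standing loose in the rack's slot at x = -34 mm, top 8 mm below the rack's top; leave it there. Origin at its centre
- short_b: short grey lino block 90 x 36 x 19 mm (y, z, x), standing loose in the rack's slot at x = +34 mm, top 10 mm below the rack's top; leave it there. Origin at its centre
- board: registration board, fixed: white base 200 (its x) x 260 (y) x 12 mm; two dark battens 20 mm wide, 8 mm high above the base, meet squarely. Long batten along y: inner face x = +70 mm, y = -110 to +120. Short batten along x: inner face y = -110 mm, x = -50 to +90. Origin on the bench under its centre, z up. Block home: its centre at x = +42, y = -55, z = +23 mm, length along y, either way round
- corner (a point): the inner corner between the two battens, on the base's upper surface (12 mm above the bench); the free area of the board lies towards -x and +y from it. Axes as the board's
- ink_tin: round tin 72 mm across, 62 mm high with a blue band, on the bench; leave it. Origin at the centre of its underside
- brayer: ink roller lying on the bench: black roller 90 mm long, 36 mm across, at its origin, dark wooden handle to its -x, 170 mm long over all; leave it. Origin on the bench under the middle of the roller
- block_top (a point): middle of the block's exposed top edge, 28 mm above its origin along its z; at the start 14 to 20 mm above the rack's top. A sprung divider pinches the block: drawing it takes a steady straight pull up of about 8 to 20 N until its lower edge is above the rack's top. Axes as the block's
Mind the look-alikes: they are no part of the job. What is shaped like the block but yellow is not meant. There is more than one size of the rack; the job needs the larger.

How it is judged:
By the outcome, as a careful person would: the job done as asked, in the order asked, and still so for the second after the job is handed in, with the robot touching nothing.
It also fails if it takes over 67 s, if anything falls off the work surface, if the arm or the gripper's body presses on something with over 40 N, if the wrist force passes 120 N, or if a joint passes its speed limit or range.

## Working session

There is one attempt and no reset: what is moved stays moved. The work goes in short steps, Python scripts to look and compute and a shell command to move; the robot and the scene stay as the last step left them, time stands still between calls to the robot, and variables do not carry over. Pictures are saved under pics/ and viewed, and the job is handed in when it is done.

```bash
mkdir -p pics; ls; python3 - <<'E'
from rig import ctrl, vision
import cv2,numpy as np
print(ctrl.sense())
for n in ["scene","side","wrist"]:
    c=vision.capture(n); cv2.imwrite(f"pics/{n}0.png",cv2.cvtColor(c["image"],cv2.COLOR_RGB2BGR))
    np.savez(f"pics/{n}0.npz",**c)
    print(n,{k:np.round(v,3).tolist() for k,v in c.items() if k!="image"})
E
```

```text
pics
{'time_s': 0.0, 'joints': array([-1.55340600e+00,  3.13464148e-01,  1.49843674e+00,  2.63506335e-06,
        1.33098066e+00, -2.23384360e-01]), 'dq': array([ 0.00046842,  0.00090121,  0.00170689,  0.00041886,  0.0007746 ,
       -0.00049272]), 'tau': array([-3.00705169e-04, -4.12271297e+01, -2.59745908e+01, -2.37553722e-04,
        4.17877163e-03,  1.71170949e-06]), 'eef_pos': array([ 125.18137884, -509.60885281,  238.72795474]), 'ee_rot': array([ 0.08446781,  0.70203651,  0.08537418, -0.70194101]), 'force': array([ 0.29124696, -0.12981568, -0.2934228 ]), 'wrist_torque': array([-0.02875252, -0.05324776,  0.02524613]), 'grip_width': 1.000735467235271}
scene {'mtx': [[352.606, 0.0, 263.408], [0.0, 352.606, 190.458], [0.0, 0.0, 1.0]], 'R': [[0.642, 0.767, 0.001], [0.604, -0.504, -0.618], [-0.473, 0.397, -0.786]], 't': [-322.614, -322.499, 1173.844]}
side {'mtx': [[390.07, 0.0, 257.408], [0.0, 390.07, 196.268], [0.0, 0.0, 1.0]], 'R': [[-0.997, -0.076, 0.025], [-0.062, 0.532, -0.845], [0.051, -0.843, -0.535]], 't': [546.392, 122.975, 918.966]}
wrist {'mtx': [[275.533, 0.0, 258.214], [0.0, 275.533, 190.609], [0.0, 0.0, 1.0]], 'hand_eye': [[0.002, -0.295, 0.955, -134.97], [1.0, 0.0, -0.002, -0.246], [0.0, 0.955, 0.295, -75.275], [0.0, 0.0, 0.0, 1.0]]}
```

View pics/scene0.png

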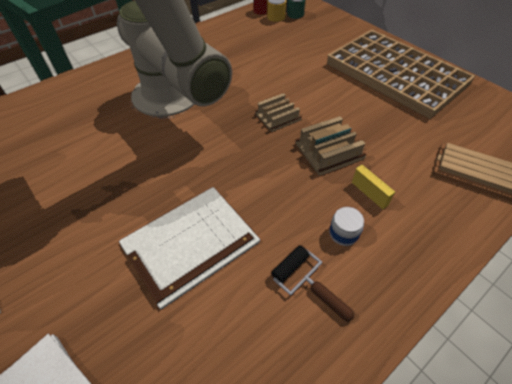

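View pics/side0.png

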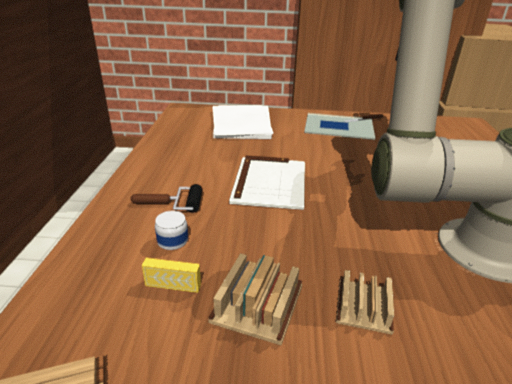

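View pics/wrist0.png

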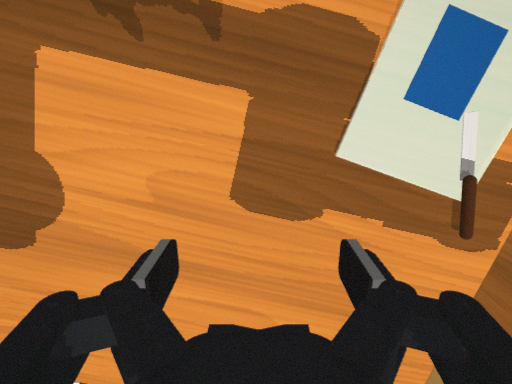

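```bash
cat > h.py <<'E'
import numpy as np,cv2
from scipy.spatial.transform import Rotation as Ro
def load(n): 
    d=np.load(f"pics/{n}.npz"); return {k:d[k] for k in d}
def ray(c,uv):
    d=np.linalg.inv(c["mtx"])@np.array([uv[0],uv[1],1.0])
    if "R" in c: 
        return -c["R"].T@c["t"], c["R"].T@d
    Rt=Ro.from_quat(np.r_[c["q"][1:],c["q"][0]]).as_matrix(); H=c["hand_eye"]
    return Rt@H[:3,3]+c["p"], Rt@H[:3,:3]@d
def onz(c,uv,z):
    o,d=ray(c,uv); return o+d*(z-o[2])/d[2]
def tri(obs):
    A=np.zeros((3,3));b=np.zeros(3)
    for c,uv in obs:
        o,d=ray(c,uv); d=d/np.linalg.norm(d); P=np.eye(3)-np.outer(d,d); A+=P;b+=P@o
    X=np.linalg.solve(A,b); 
    r=[np.linalg.norm((np.eye(3)-np.outer(d,d)/(d@d))@(X-o)) for o,d in (ray(c,uv) for c,uv in obs)]
    return X,r
def proj(c,X):
    X=np.asarray(X,float)
    if "R" in c: p=c["R"]@X+c["t"]
    else:
        Rt=Ro.from_quat(np.r_[c["q"][1:],c["q"][0]]).as_matrix(); H=c["hand_eye"]
        p=H[:3,:3].T@(Rt.T@(X-c["p"])-H[:3,3])
    q=c["mtx"]@p; return q[:2]/q[2]
def snap(name,tag):
    from rig import ctrl,vision
    s=ctrl.sense(); c=vision.capture(name); c["p"]=s["eef_pos"];c["q"]=s["ee_rot"]
    np.savez(f"pics/{tag}.npz",**c); cv2.imwrite(f"pics/{tag}.png",cv2.cvtColor(c["image"],cv2.COLOR_RGB2BGR)); return c
def crop(tag,x0,y0,x1,y1,out,f=4):
    im=cv2.imread(f"pics/{tag}.png")[y0:y1,x0:x1]; cv2.imwrite(f"pics/{out}.png",cv2.resize(im,None,fx=f,fy=f,interpolation=cv2.INTER_CUBIC))
E
python3 - <<'E'
from h import *
crop("scene0",285,105,405,225,"c1",5)
crop("side0",190,240,320,350,"c2",6)
crop("scene0",110,180,270,310,"c3",4)
crop("side0",220,145,320,220,"c4",6)
s=load("scene0");d=load("side0")
print("tin",onz(s,(348,228),31),"brayer",onz(s,(290,264),18), "handle end",onz(s,(350,315),15))
for a,b in [("rack",(332,145)),("board",(190,243)),("yellow",(373,187)),("smallrack",(278,112))]: print(a,onz(s,b,12))
E
```

```text
tin [749.63174308  48.05964825  31.        ] brayer [ 726.48728911 -111.19691638   18.        ] handle end [884.82421797 -93.4140899   15.        ]
rack [527.45416602 235.06728259  12.        ]
board [ 538.26153847 -249.60762945   12.        ]
yellow [701.71109935 203.66688506  12.        ]
smallrack [319.41460838 212.62961995  12.        ]
```

View pics/c1.png

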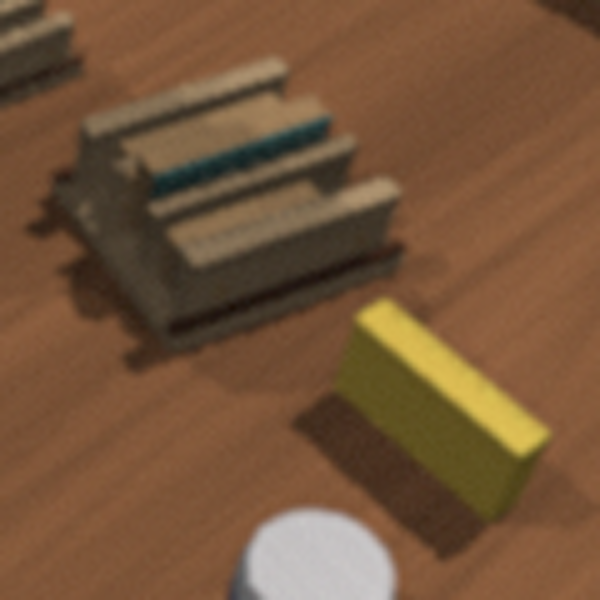

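View pics/c2.png

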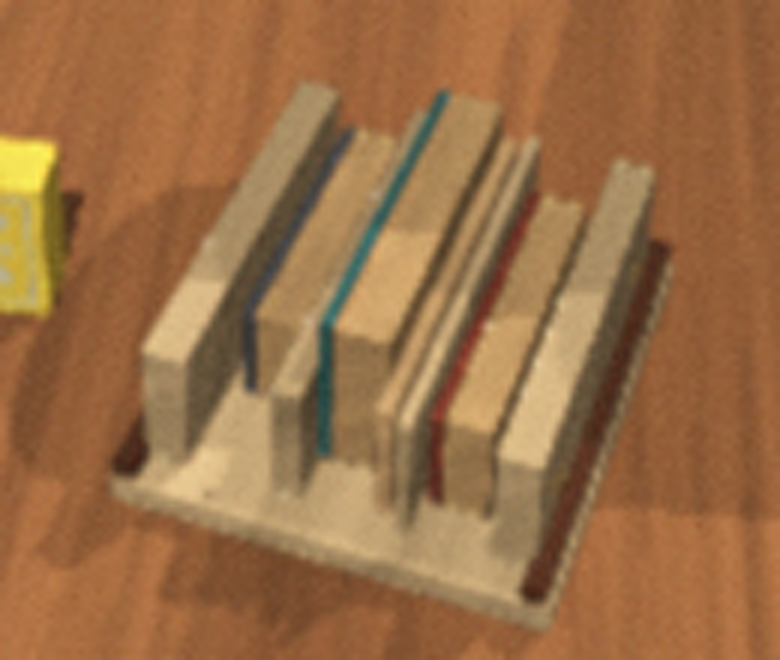

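View pics/c3.png

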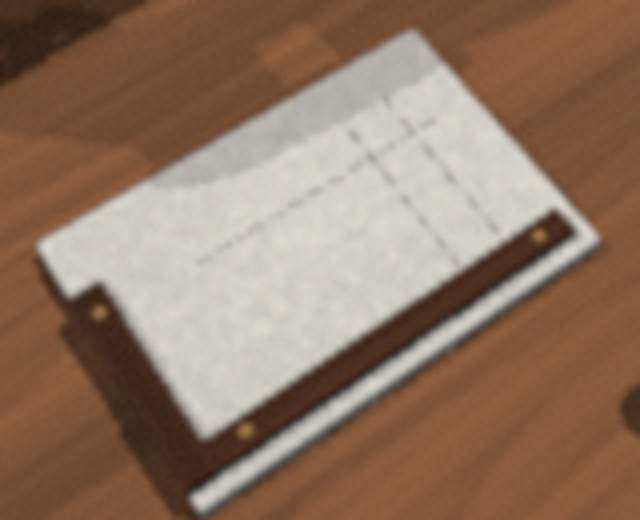

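View pics/c4.png

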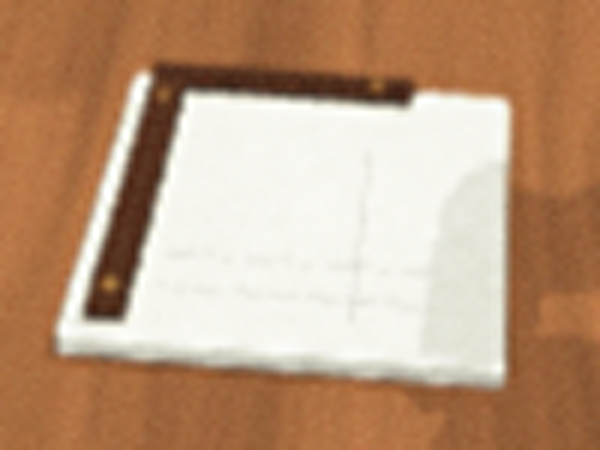

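```bash
cat >> h.py <<'E'
def uc(U,x0,y0,f): return (x0+(U[0]+.5)/f-.5, y0+(U[1]+.5)/f-.5)
E
python3 - <<'E'
from h import *
s=load("scene0");d=load("side0")
S=lambda *U:uc(U,285,105,5); D=lambda *U:uc(U,190,240,6)
S3=lambda *U:uc(U,110,180,4); D4=lambda *U:uc(U,220,145,6)
def t(n,a,b): X,r=tri([(s,a),(d,b)]); print(n,X.round(1),np.round(r,1))
t("block teal +y",S(330,117),D(325,322)); t("block teal -y",S(152,178),D(445,92))
t("wall +x +y outer top", S(402,190),D(146,350)); t("wall +x -y outer",S(195,265),D(307,85))
t("wall -x -y outer", S(83,122),D(655,167)); t("wall -x +y outer",S(283,58) ,D(545,466))
t("base +x+y",S(402,262),D(115,490)); 
t("inner corner top?",S3(208,435),D4(185,93))
t("board +x+y",S3(600,240),D4(58,335)); t("board -x+y",S3(415,30),D4(507,370)); t("board -x-y",S3(38,245),D4(512,98)); t("board +x -y",S3(190,497),D4(140,72))
t("long batten outer/inner end +y",S3(578,233),D4(85,318));
E
```

```text
block teal +y [552.7 268.6  73.9] [0.6 0.6]
block teal -y [523.9 161.6  72.2] [1.2 1.2]
wall +x +y outer top [606.  270.2  58. ] [0.2 0.2]
wall +x -y outer [572.4 145.7  56.6] [0.1 0.1]
wall -x -y outer [455.7 175.9  57.7] [0.8 0.8]
wall -x +y outer [489.  302.3  57.5] [1.7 1.7]
base +x+y [615.8 277.7   4.6] [0.6 0.6]
inner corner top? [ 596.4 -354.2   15.9] [1.8 1.8]
board +x+y [ 633.4 -120.4   10.2] [0.2 0.2]
board -x+y [ 434.4 -113.3   10.3] [1.3 1.3]
board -x-y [ 426.3 -372.6   12.2] [2.1 2.1]
board +x -y [ 621.4 -377.4   16.1] [3.5 3.5]
long batten outer/inner end +y [ 622.8 -128.9   14.3] [0.4 0.4]
```

```bash
cat >> h.py <<'E'
def RT(q): return Ro.from_quat(np.r_[q[1:],q[0]]).as_matrix()
def down(yaw_y): # tool x down, tool y horizontal at angle
    x=np.array([0,0,-1.]);y=np.array([np.cos(yaw_y),np.sin(yaw_y),0]);return np.column_stack([x,y,np.cross(x,y)])
def delta(target_p,target_R):
    from rig import ctrl
    s=ctrl.sense();R=RT(s["ee_rot"]);p=s["eef_pos"]
    dp=R.T@(np.array(target_p)-p); rv=Ro.from_matrix(R.T@target_R).as_rotvec()
    print("t",round(s["time_s"],2),"p",p.round(1),"shift mm in tool",dp.round(1),"rotvec",rv.round(3),"F",s["force"].round(1),"grip",round(s["grip_width"],3),"j",s["joints"].round(2)); return dp,rv
E
python3 - <<'E'
from h import *
from rig import ctrl
s=ctrl.sense(); print(RT(s["ee_rot"]).round(3))
a=-0.263
for y in (a,a+np.pi): delta([470,190,200],down(y))
E
```

```text
[[-0.     0.238 -0.971]
 [ 0.001 -0.971 -0.238]
 [-1.    -0.001 -0.   ]]
t 0.15 p [ 125.2 -509.7  238.9] shift mm in tool [  39.5 -597.2 -501.7] rotvec [-1.067e+00 -1.000e-03  1.000e-03] F [-0.1  0.1  0.7] grip 1.001 j [-1.55  0.31  1.5  -0.    1.33 -0.22]
t 0.15 p [ 125.2 -509.7  238.9] shift mm in tool [  39.5 -597.2 -501.7] rotvec [2.075e+00 1.000e-03 1.000e-03] F [-0.1  0.1  0.7] grip 1.001 j [-1.55  0.31  1.5  -0.    1.33 -0.22]
```

```bash
cat >> h.py <<'E'
def plan(target_p,target_R,n,show=True):
    from rig import ctrl
    s=ctrl.sense();R=RT(s["ee_rot"]);p=s["eef_pos"].copy()
    rv=Ro.from_matrix(R.T@target_R).as_rotvec(); step=Ro.from_rotvec(rv/n).as_matrix()
    dp=(np.array(target_p)-p)/n
    print("p",p.round(1),"t",round(s["time_s"],2))
    for i in range(n):
        print(np.r_[(R.T@dp)/1000,rv/n].round(4).tolist(),end=",\n"); R=R@step
E
python3 -c "
from h import *
plan([470,-60,300],down(-0.263),12)"
```

```text
p [ 125.2 -509.7  238.9] t 0.15
[-0.0051, -0.0295, -0.0368, -0.0889, -0.0001, 0.0001],
[-0.0051, -0.0262, -0.0393, -0.0889, -0.0001, 0.0001],
[-0.0051, -0.0226, -0.0415, -0.0889, -0.0001, 0.0001],
[-0.0051, -0.0188, -0.0433, -0.0889, -0.0001, 0.0001],
[-0.0051, -0.0149, -0.0448, -0.0889, -0.0001, 0.0001],
[-0.0051, -0.0108, -0.046, -0.0889, -0.0001, 0.0001],
[-0.0051, -0.0067, -0.0467, -0.0889, -0.0001, 0.0001],
[-0.0051, -0.0025, -0.0472, -0.0889, -0.0001, 0.0001],
[-0.0051, 0.0017, -0.0472, -0.0889, -0.0001, 0.0001],
[-0.0051, 0.0059, -0.0469, -0.0889, -0.0001, 0.0001],
[-0.0051, 0.01, -0.0462, -0.0889, -0.0001, 0.0001],
[-0.0051, 0.0141, -0.0451, -0.0889, -0.0001, 0.0001],
```

```bash
python3 -m jog '[[[-0.005,-0.030,-0.037,-0.089,0,0],[-0.005,-0.026,-0.039,-0.089,0,0],[-0.005,-0.023,-0.041,-0.089,0,0],[-0.005,-0.019,-0.043,-0.089,0,0],[-0.005,-0.015,-0.045,-0.089,0,0],[-0.005,-0.011,-0.046,-0.089,0,0],[-0.005,-0.007,-0.047,-0.089,0,0],[-0.005,-0.0025,-0.047,-0.089,0,0],[-0.005,0.0017,-0.047,-0.089,0,0],[-0.005,0.006,-0.047,-0.089,0,0],[-0.005,0.010,-0.046,-0.089,0,0],[-0.005,0.014,-0.045,-0.089,0,0]]]'
python3 - <<'E'
from h import *
snap("wrist","w1")
plan([520,265,230],down(-0.263),7)
E
```

```text
time_s: 1.65
eef_pos: [469.1, -57.8, 299.4]
ee_rot: [-0.431, -0.56, -0.431, 0.56]
force: [0.2, -0.7, -0.2]
grip_width: 0.997
p [471.2 -54.4 299.8] t 1.7
[0.0101, -0.0047, -0.0459, 0.0015, -0.0003, -0.0002],
[0.01, -0.0047, -0.0459, 0.0015, -0.0003, -0.0002],
[0.01, -0.0048, -0.0459, 0.0015, -0.0003, -0.0002],
[0.01, -0.0049, -0.0459, 0.0015, -0.0003, -0.0002],
[0.01, -0.0049, -0.0459, 0.0015, -0.0003, -0.0002],
[0.01, -0.005, -0.0459, 0.0015, -0.0003, -0.0002],
[0.01, -0.0051, -0.0459, 0.0015, -0.0003, -0.0002],
```

View pics/w1.png

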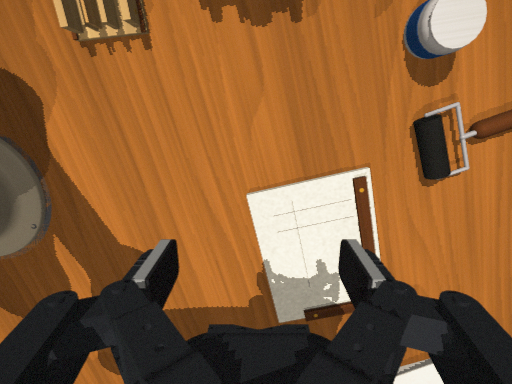

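```bash
python3 -m jog '[[[0.010,-0.005,-0.046,0.0015,0,0],[0.010,-0.005,-0.046,0.0015,0,0],[0.010,-0.005,-0.046,0.0015,0,0],[0.010,-0.005,-0.046,0.0015,0,0],[0.010,-0.005,-0.046,0.0015,0,0],[0.010,-0.005,-0.046,0.0015,0,0],[0.010,-0.005,-0.046,0.0015,0,0],[0,0,0,0,0,0]]]'
python3 - <<'E'
from h import *
c=snap("wrist","w2")
print(c["p"])
E
```

```text
time_s: 2.7
eef_pos: [518.8, 262.8, 227.7]
ee_rot: [-0.428, -0.562, -0.429, 0.563]
force: [-0.5, -0.6, 0.8]
grip_width: 0.999
[518.7977049  262.82202606 227.74202403]
```

View pics/w2.png

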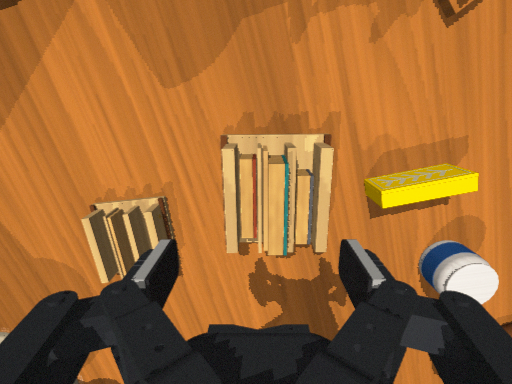

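```bash
python3 -c "
from h import *
crop('w2',215,125,340,265,'c5',5)
crop('w1',240,160,400,330,'c6',4)"
```

```text
(no output)
```

View pics/c5.png

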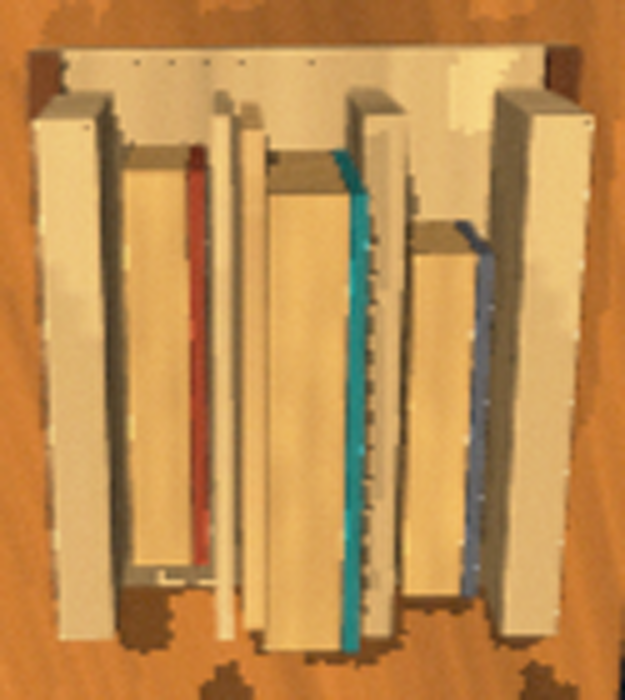

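View pics/c6.png

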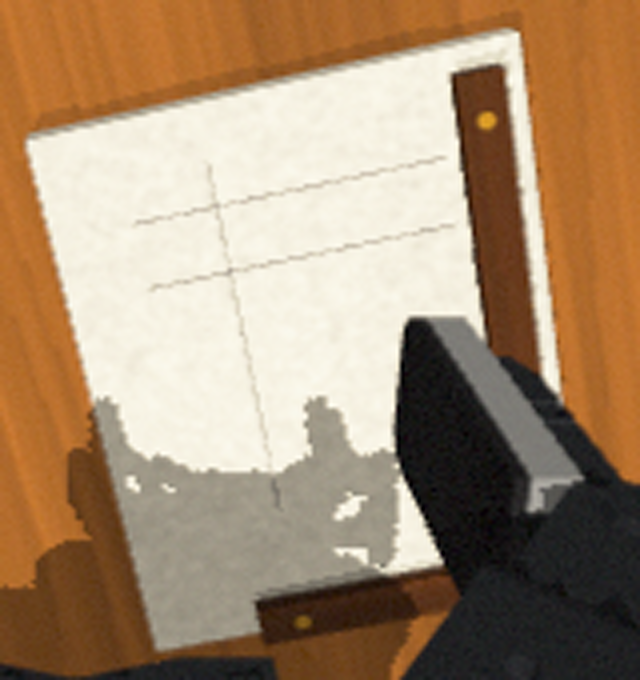

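```bash
python3 - <<'E'
from h import *
s=load("scene0");d=load("side0");w=load("w2")
S=lambda *U:uc(U,285,105,5); D=lambda *U:uc(U,190,240,6); W=lambda *U:uc(U,215,125,5)
def t(n,*o): X,r=tri(o); print(n,X.round(1),np.round(r,1)); return X
a=t("teal+y",(s,S(330,117)),(d,D(325,322)),(w,W(369,190)))
a=t("teal+y wd",(d,D(325,322)),(w,W(369,190)))
b=t("brown+y wd",(d,D(390,340)),(w,W(268,193)))
c=t("teal-y wd",(d,D(445,92)),(w,W(358,652)))
e=t("brown-y wd",(d,D(500,103)),(w,W(263,650)))
X=t("wall+x outer +y",(d,D(146,350)),(w,W(592,115)),(s,S(402,190)))
X=t("wall-x outer +y",(d,D(545,466)),(w,W(36,122)))
X=t("wall+x outer -y",(d,D(307,85)),(w,W(556,635)))
X=t("wall-x outer -y",(d,D(655,167)),(w,W(60,638)))
for z in (58,74,76,78):
    P=[onz(w,W(*u),z) for u in ((268,193),(369,190),(263,650),(358,652))]
    m=sum(P)/4; v=(P[1]-P[3]); v2=P[0]-P[2]
    print(z,m.round(1),np.linalg.norm(v).round(1),np.linalg.norm(v2).round(1),np.linalg.norm(P[0]-P[1]).round(1),np.arctan2(-v[0],v[1]).round(3),np.arctan2(-v2[0],v2[1]).round(3))
delta([528,217,110],down(-0.263))
E
```

```text
teal+y [552.9 270.   73.7] [1.5 0.9 1.8]
teal+y wd [553.2 272.5  77.5] [0.3 0.3]
brown+y wd [533.3 277.6  77.7] [0.4 0.4]
teal-y wd [525.  164.9  74.3] [0.2 0.2]
brown-y wd [505.6 175.6  81. ] [1.1 1.1]
wall+x outer +y [605.9 270.8  57.9] [0.5 0.6 0.4]
wall-x outer +y [487.4 302.7  59.1] [0.1 0.1]
wall+x outer -y [572.7 146.5  57.2] [0.3 0.3]
wall-x outer -y [455.4 181.4  63.2] [0.1 0.1]
58 [528.3 214.8  58. ] 116.8 115.6 22.7 -0.261 -0.27
74 [528.8 221.1  74. ] 110.7 109.5 21.5 -0.261 -0.27
76 [528.9 221.9  76. ] 109.9 108.8 21.3 -0.261 -0.27
78 [529.  222.7  78. ] 109.2 108.0 21.2 -0.261 -0.27
t 2.75 p [519.  261.4 228.4] shift mm in tool [118.5  20.6  40.3] rotvec [-0.008  0.001  0.001] F [ 0.3 -0.   0.9] grip 1.0 j [ 0.27  0.45  1.34 -0.    1.36  0.54]
```

```bash
python3 -m jog '[[[0.030,0.005,0.010,-0.002,0,0],[0.030,0.005,0.010,-0.002,0,0],[0.030,0.005,0.010,-0.002,0,0],[0.028,0.005,0.010,-0.002,0,0],[0,0,0,0,0,0],[0,0,0,0,0,0]]]' 135 40
python3 - <<'E'
from h import *
c=snap("side","d3"); snap("wrist","w3")
delta([528.7,220,110],down(-0.265))
crop('d3',150,180,320,340,'c7',4); crop('w3',120,100,400,384,'c8',2.1)
E
```

```text
time_s: 3.5
eef_pos: [528.7, 216.6, 112.8]
ee_rot: [0.43, 0.562, 0.429, -0.561]
force: [0.2, 0.7, 0.9]
grip_width: 0.468
t 3.6 p [528.6 217.  112.8] shift mm in tool [ 2.8 -0.7 -2.9] rotvec [ 0.001 -0.001 -0.002] F [0.1 0.3 0.2] grip 0.472 j [0.18 0.54 1.51 0.   1.09 0.45]
```

View pics/c7.png

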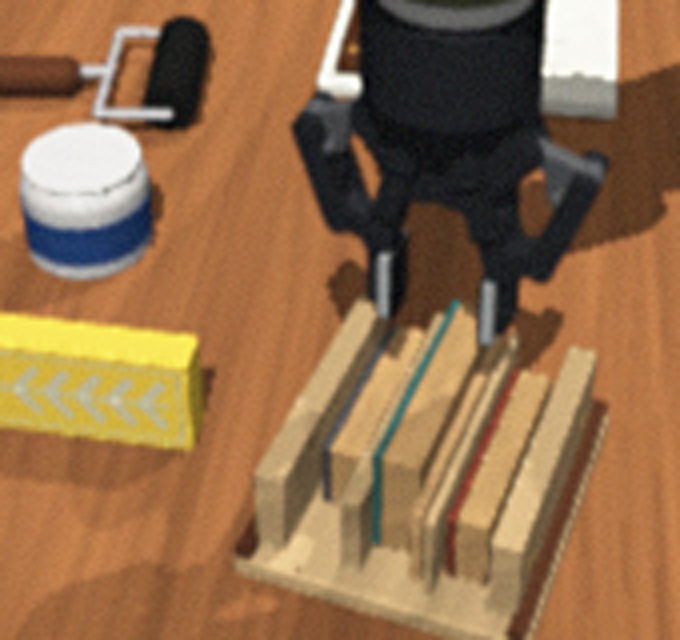

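View pics/c8.png

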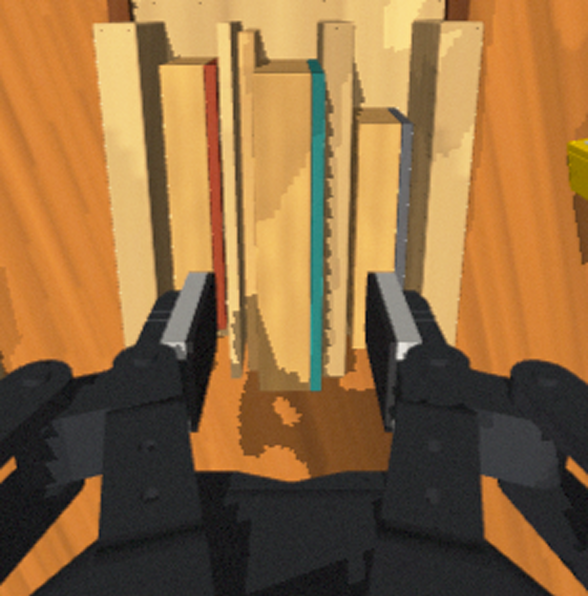

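```bash
python3 - <<'E'
from h import *
d=load("d3");w=load("w3")
D=lambda *U:uc(U,150,180,4); W=lambda *U:uc(U,120,100,2.1)
print(w["p"])
print(tri([(d,D(488,341)),(w,W(200,272))]),tri([(d,D(383,314)),(w,W(380,272))]))
R=RT(w["q"])
for dx in (8,2,-5): 
  for dy in (-21,21): print(dx,dy,proj(w,w["p"]+R@[dx,dy,-11]),proj(d,w["p"]+R@[dx,dy,-11]))
print(W(213,272),W(368,272),D(488,341),D(383,314))
E
```

```text
[528.70463373 216.88329713 112.91367204]
(array([508.5015502 , 234.31688459, 112.24650817]), [np.float64(0.7012524599145392), np.float64(0.7012524599144998)]) (array([554.49636276, 224.12835249, 115.1758848 ]), [np.float64(0.9341681588888416), np.float64(0.93416815888871)])
8 -21 [221.47359311 225.40740165] [269.53300115 267.55766166]
8 21 [295.85317895 225.42979643] [247.41298637 261.73862259]
2 -21 [220.05269529 229.97573383] [269.68294628 265.02135531]
2 21 [297.27934576 230.00073795] [247.45927532 259.21656673]
-5 -21 [218.25110173 235.76804183] [269.85965504 262.0323448 ]
-5 21 [299.08767797 235.79654021] [247.51381749 256.24483349]
(221.16666666666666, 229.26190476190476) (294.9761904761905, 229.26190476190476) (271.625, 264.875) (245.375, 258.125)
```

```bash
python3 -m jog '[[[0.016,0,-0.003,0,0,0],[0.015,0,0,0,0,0],[0.0145,0,0,0,0,0],[0,0,0,0,0,0]]]' 
python3 -m jog '[[[0,0,0,0,0,0],[0,0,0,0,0,0],[0,0,0,0,0,0],[0,0,0,0,0,0]]]' 255 90
python3 - <<'E'
from h import *
c=snap("side","d4")
delta([528.7,220,67],down(-0.265))
crop('d4',180,200,310,340,'c9',4.5)
E
```

```text
time_s: 4.1
eef_pos: [528.7, 219.7, 65.0]
ee_rot: [-0.43, -0.561, -0.43, 0.562]
force: [0.4, 0.2, -0.0]
grip_width: 0.472
time_s: 4.6
eef_pos: [529.0, 219.8, 66.4]
ee_rot: [0.43, 0.562, 0.43, -0.561]
force: [-3.4, 1.0, 9.1]
grip_width: 0.234
t 4.65 p [529.  219.8  66.4] shift mm in tool [-0.6 -0.3 -0.1] rotvec [ 0.001 -0.    -0.001] F [-3.6  0.6 10.2] grip 0.231 j [0.19 0.6  1.54 0.   0.99 0.45]
```

View pics/c9.png

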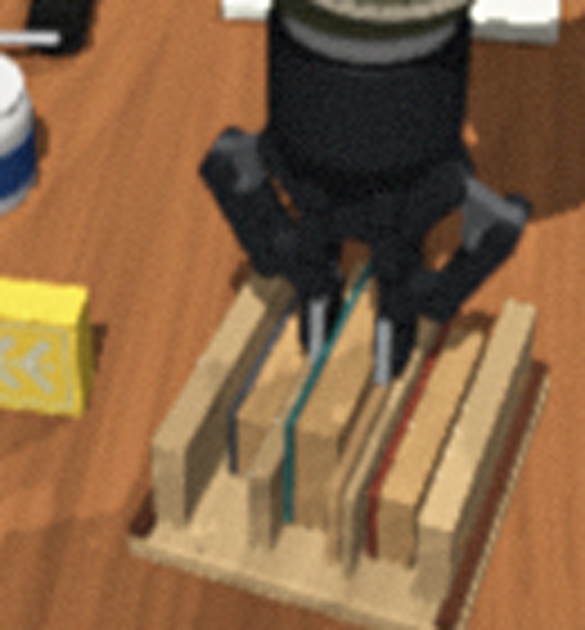

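```bash
python3 -m jog '[[[-0.004,0,0,0,0,0],[-0.006,0,0,0,0,0],[-0.006,0,0,0,0,0],[-0.006,0,0,0,0,0]]]' 
python3 -m jog '[[[-0.006,0,0,0,0,0],[-0.006,0,0,0,0,0],[-0.006,0,0,0,0,0],[-0.006,0,0,0,0,0],[-0.006,0,0,0,0,0],[-0.006,0,0,0,0,0],[-0.008,0,0,0,0,0],[-0.008,0,0,0,0,0],[-0.008,0,0,0,0,0],[0,0,0,0,0,0]]]' 
python3 - <<'E'
from h import *
c=snap("side","d5");c=snap("scene","s5")
delta([528.7,220,67],down(-0.265))
crop('d5',180,160,310,340,'c10',3.3)
crop('s5',270,60,420,190,'c11',4)
E
```

```text
time_s: 5.15
eef_pos: [528.8, 219.5, 87.9]
ee_rot: [-0.43, -0.561, -0.43, 0.562]
force: [3.7, -2.2, -10.1]
grip_width: 0.233
time_s: 6.4
eef_pos: [529.1, 219.7, 148.5]
ee_rot: [0.43, 0.562, 0.43, -0.561]
force: [0.1, 0.2, -2.4]
grip_width: 0.228
t 6.5 p [528.7 219.6 147.6] shift mm in tool [80.6 -0.1 -0.4] rotvec [0.001 0.    0.   ] F [ 0.3 -1.  -1.7] grip 0.23 j [0.19 0.5  1.47 0.   1.17 0.45]
```

View pics/c10.png

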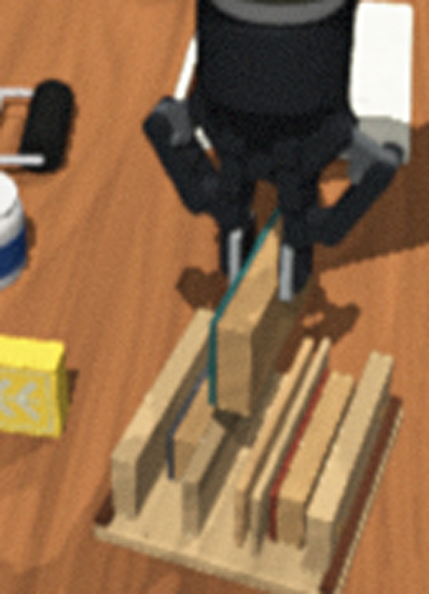

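View pics/c11.png

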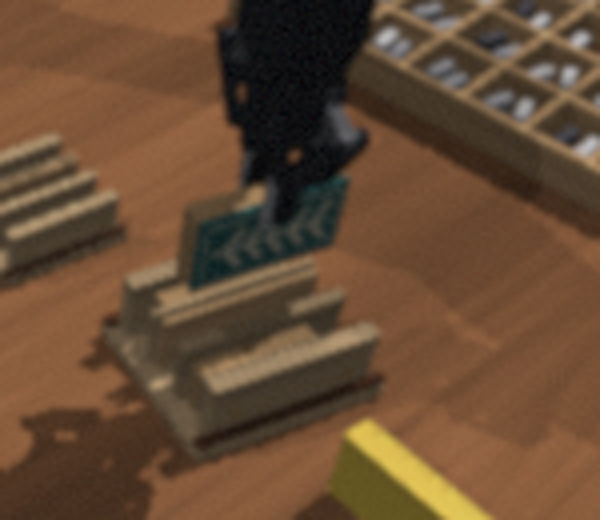

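```bash
python3 - <<'E'
from h import *
plan([525,35,110],down(-0.035)@Ro.from_rotvec([0,0,0.873]).as_matrix(),7)
E
```

```text
p [528.7 219.6 147.6] t 6.5
[0.0054, 0.0064, 0.0256, -0.0307, 0.0143, 0.1242],
[0.0057, 0.0049, 0.0258, -0.0307, 0.0143, 0.1242],
[0.0059, 0.0034, 0.0261, -0.0307, 0.0143, 0.1242],
[0.0058, 0.0019, 0.0262, -0.0307, 0.0143, 0.1242],
[0.0056, 0.0003, 0.0263, -0.0307, 0.0143, 0.1242],
[0.0051, -0.0011, 0.0264, -0.0307, 0.0143, 0.1242],
[0.0045, -0.0025, 0.0264, -0.0307, 0.0143, 0.1242],
```

```bash
python3 -m jog '[[[0.0,0.0064,0.0256,-0.0307,0.0143,0.1242],[0.002,0.0049,0.0258,-0.0307,0.0143,0.1242],[0.004,0.0034,0.0261,-0.0307,0.0143,0.1242],[0.006,0.0019,0.0262,-0.0307,0.0143,0.1242],[0.0056,0,0.0263,-0.0307,0.0143,0.1242],[0.005,-0.001,0.0264,-0.0307,0.0143,0.1242],[0.0045,-0.0025,0.0264,-0.0307,0.0143,0.1242],[0,0,0,0,0,0],[0,0,0,0,0,0]]]' 
python3 - <<'E'
from h import *
c=snap("side","d6");c=snap("scene","s6")
R=down(-0.035)@Ro.from_rotvec([0,0,0.873]).as_matrix()
delta([525,35,60],R)
crop('d6',190,90,350,270,'c12',3.3)
crop('s6',200,80,380,240,'c13',4)
E
```

```text
time_s: 7.62
eef_pos: [524.4, 95.1, 128.2]
ee_rot: [0.606, 0.662, 0.309, -0.315]
force: [0.1, 0.4, -0.9]
grip_width: 0.229
t 7.72 p [524.4  95.2 128.3] shift mm in tool [ 52.7 -36.5  64.6] rotvec [-0.053 -0.044  0.218] F [-0.3  0.1 -1.7] grip 0.231 j [-0.08  0.24  2.09  0.45  0.17 -0.43]
```

View pics/c12.png

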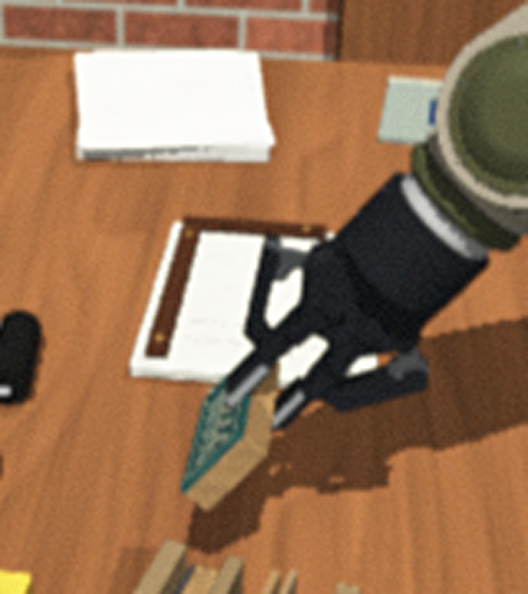

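View pics/c13.png

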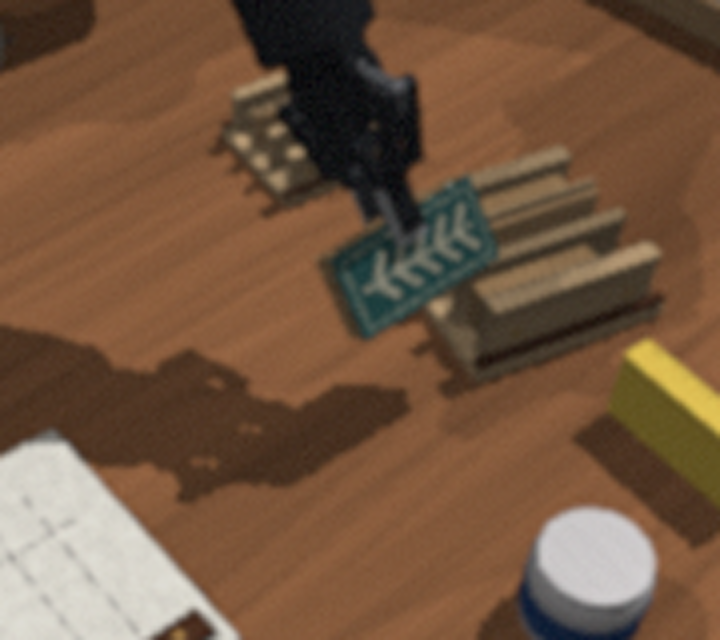

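```bash
python3 - <<'E'
from h import *
plan([550,35,70],down(-0.035)@Ro.from_rotvec([0,0,0.6]).as_matrix(),4)
E
```

```text
p [524.4  95.2 128.3] t 7.72
[0.015, -0.0027, 0.0157, -0.0115, -0.0126, -0.0137],
[0.0153, -0.0026, 0.0155, -0.0115, -0.0126, -0.0137],
[0.0155, -0.0026, 0.0153, -0.0115, -0.0126, -0.0137],
[0.0157, -0.0026, 0.015, -0.0115, -0.0126, -0.0137],
```

```bash
python3 -m jog '[[[0.010,-0.0026,0.0157,-0.0115,-0.0126,-0.0137],[0.015,-0.0026,0.0155,-0.0115,-0.0126,-0.0137],[0.0155,-0.0026,0.0153,-0.0115,-0.0126,-0.0137],[0.0157,-0.0026,0.015,-0.0115,-0.0126,-0.0137],[0,0,0,0,0,0],[0,0,0,0,0,0]]]' 
python3 - <<'E'
from h import *
R=down(-0.035)@Ro.from_rotvec([0,0,0.6]).as_matrix()
delta([550,35,60],R)
plan([550,35,48],R,3)
E
```

```text
time_s: 8.48
eef_pos: [546.6, 35.3, 74.5]
ee_rot: [0.619, 0.631, 0.319, -0.341]
force: [0.4, 0.4, -1.4]
grip_width: 0.229
t 8.47 p [546.6  35.3  74.5] shift mm in tool [13.9 -5.4  0.2] rotvec [-0.    -0.001 -0.   ] F [ 0.4  0.4 -1.4] grip 0.229 j [-0.19  0.39  2.05  0.7   0.14 -0.82]
p [546.6  35.3  74.5] t 8.47
[0.0079, -0.0041, 0.0001, -0.0001, -0.0002, -0.0001],
[0.0079, -0.0041, 0.0001, -0.0001, -0.0002, -0.0001],
[0.0079, -0.0041, 0.0001, -0.0001, -0.0002, -0.0001],
```

```bash
python3 - <<'E'
from h import *
plan([600,35,56],down(-0.035)@Ro.from_rotvec([0,0,0.5]).as_matrix(),3)
E
```

```text
p [546.6  35.3  74.5] t 8.47
[0.0151, 0.0112, -0.0005, -0.0001, -0.0002, -0.0335],
[0.0148, 0.0117, -0.0005, -0.0001, -0.0002, -0.0335],
[0.0144, 0.0122, -0.0005, -0.0001, -0.0002, -0.0335],
```

```bash
python3 -m jog '[[[0.015,0.011,0,0,0,-0.033],[0.015,0.012,0,0,0,-0.033],[0.014,0.012,0,0,0,-0.034],[0,0,0,0,0,0]]]' 
python3 - <<'E'
from h import *
R=down(-0.035)@Ro.from_rotvec([0,0,0.5]).as_matrix()
delta([600,35,47],R)
snap("side","d7")
crop('d7',180,130,330,290,'c14',4)
E
```

```text
time_s: 8.98
eef_pos: [600.6, 33.4, 56.4]
ee_rot: [0.602, 0.615, 0.35, -0.371]
force: [0.0, 0.1, -0.9]
grip_width: 0.23
t 8.97 p [600.6  33.4  56.4] shift mm in tool [ 7.9 -5.1 -1.6] rotvec [ 0.    -0.    -0.002] F [ 0.   0.1 -0.9] grip 0.23 j [-0.17  0.52  1.84  0.22  0.29 -0.33]
```

View pics/c14.png

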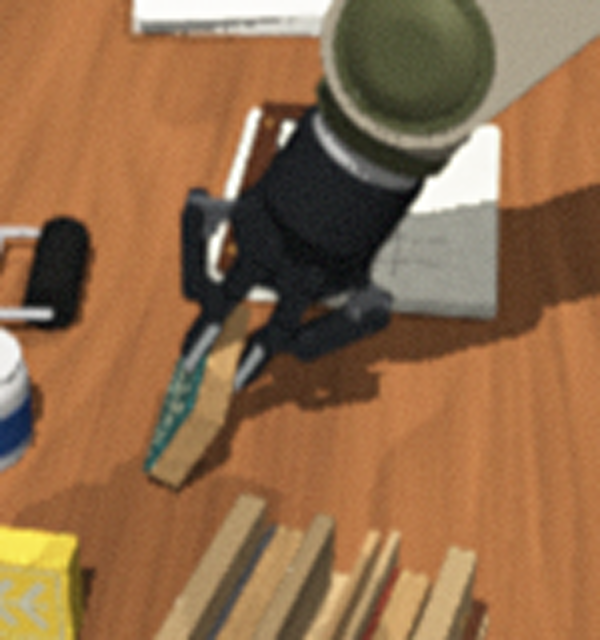

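```bash
python3 -m jog '[[[0.0035,-0.0019,0,0,0,0],[0.0026,-0.0014,0,0,0,0],[0,0,0,0,0,0]]]'; python3 -m jog '[[[0.0013,-0.0007,0,0,0,0],[0,0,0,0,0,0]]]';python3 -m jog '[[[0.0013,-0.0007,0,0,0,0],[0,0,0,0,0,0]]]'
```

```text
time_s: 9.4
eef_pos: [599.5, 33.0, 48.6]
ee_rot: [0.602, 0.614, 0.35, -0.372]
force: [0.4, 0.1, -1.5]
grip_width: 0.234
time_s: 9.65
eef_pos: [600.0, 32.8, 47.6]
ee_rot: [0.602, 0.615, 0.35, -0.371]
force: [-1.7, -0.9, 1.6]
grip_width: 0.232
time_s: 9.9
eef_pos: [600.2, 32.9, 47.4]
ee_rot: [0.602, 0.615, 0.349, -0.371]
force: [-11.9, -1.1, 16.4]
grip_width: 0.233
```

```bash
python3 -m jog '[[[-0.0006,0.0003,0,0,0,0],[0,0,0,0,0,0]]]'; python3 -m jog '[[[0,0,0,0,0,0],[0,0.001,0,0,0,0],[0,0.0005,0,0,0,0]]]' 184 30; python3 -m jog '[[[0,0.002,0,0,0,0],[0,0.002,0,0,0,0],[0,0,0,0,0,0]]]' 160
python3 - <<'E'
from h import *
snap("side","d8");snap("scene","s8")
crop('d8',200,170,300,270,'c15',6)
crop('s8',250,100,370,220,'c16',5)
E
```

```text
time_s: 10.15
eef_pos: [600.1, 32.8, 47.4]
ee_rot: [0.602, 0.615, 0.35, -0.371]
force: [-7.9, -0.8, 9.6]
grip_width: 0.23
time_s: 10.52
eef_pos: [601.3, 32.9, 47.2]
ee_rot: [0.602, 0.615, 0.35, -0.371]
force: [-0.6, -0.1, 0.3]
grip_width: 0.276
time_s: 10.9
eef_pos: [604.9, 32.7, 49.3]
ee_rot: [0.602, 0.615, 0.35, -0.371]
force: [0.2, 0.3, 0.2]
grip_width: 0.376
```

View pics/c15.png

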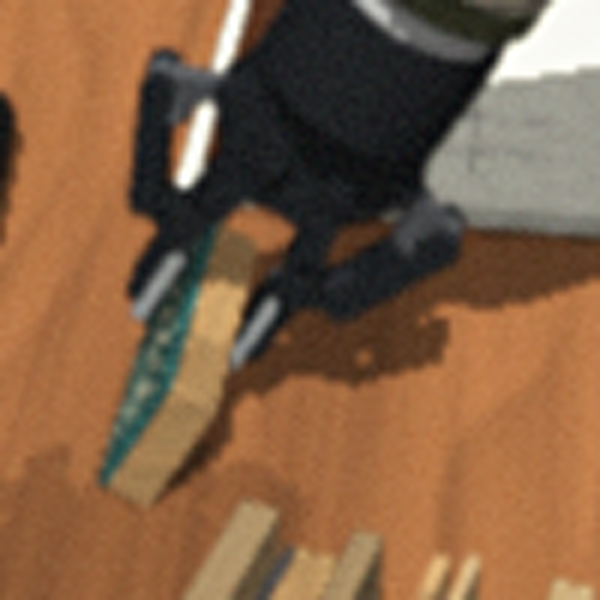

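View pics/c16.png

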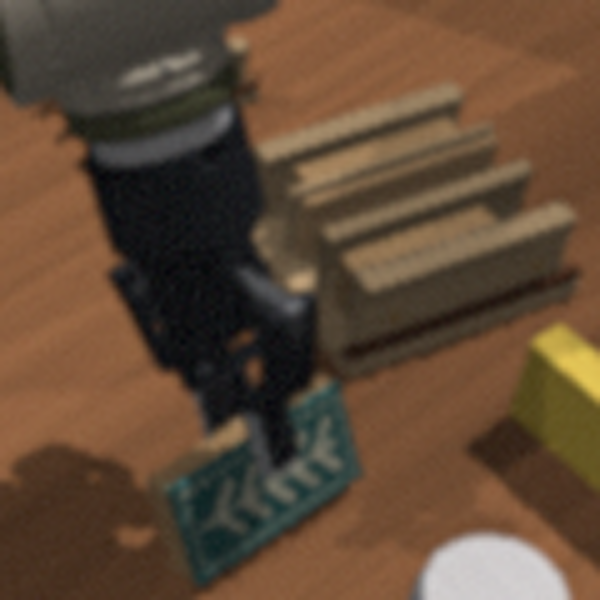

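```bash
python3 -m jog '[[[0,0.002,0,0,0,0],[0.001,0.0025,0,0,0,0],[0,0,0,0,0,0]]]' 132; python3 -m jog '[[[0.001,0.002,0,0,0,0],[0.001,0.0025,0,0,0,0],[0,0,0,0,0,0]]]' 104;  python3 -m jog '[[[0.001,0.002,0,0,0,0],[0.001,0.0025,0,0,0,0],[0,0,0,0,0,0]]]' 76
python3 - <<'E'
from h import *
snap("side","d9");snap("scene","s9")
crop('d9',200,170,300,270,'c17',6)
crop('s9',250,100,370,220,'c18',5)
E
```

```text
time_s: 11.38
eef_pos: [609.4, 32.6, 50.6]
ee_rot: [0.602, 0.615, 0.35, -0.371]
force: [-0.8, 0.2, 0.1]
grip_width: 0.478
time_s: 11.75
eef_pos: [614.3, 32.4, 51.0]
ee_rot: [0.602, 0.615, 0.35, -0.371]
force: [0.2, -0.6, -0.6]
grip_width: 0.593
time_s: 12.12
eef_pos: [619.2, 32.2, 51.3]
ee_rot: [0.602, 0.615, 0.35, -0.371]
force: [-0.1, 0.6, -0.3]
grip_width: 0.702
```

View pics/c17.png

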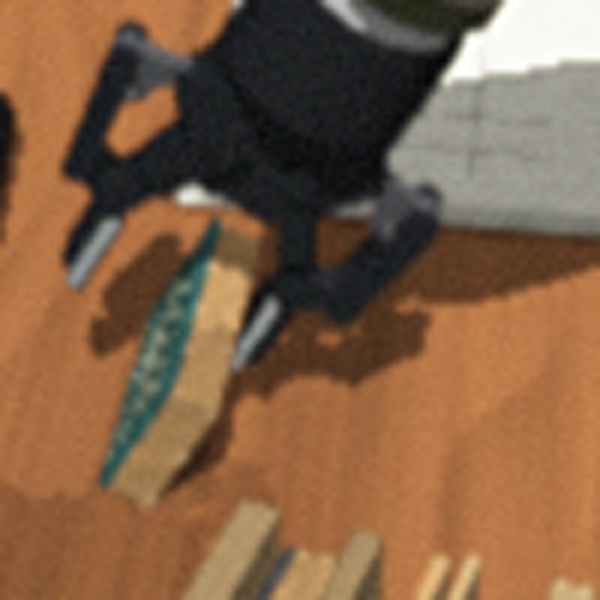

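View pics/c18.png

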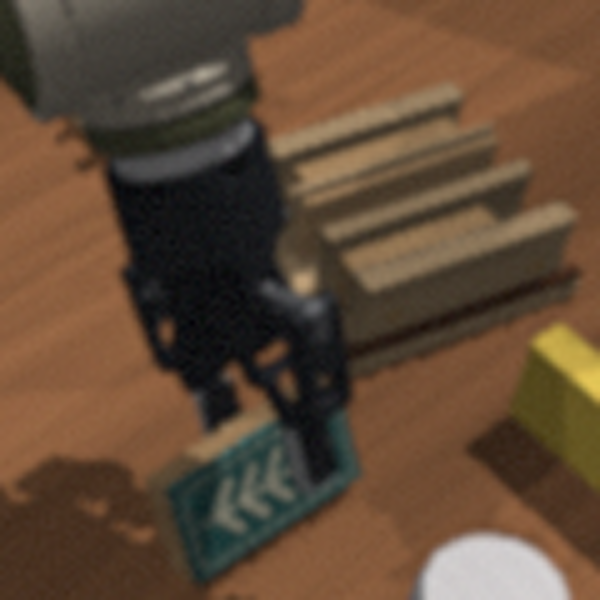

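```bash
python3 -m jog '[[[0.0006,-0.004,0,0,0,0],[0.0006,-0.004,0,0,0,0],[0.0006,-0.004,0,0,0,0],[0.0015,-0.0034,0,0,0,0],[0.0015,-0.0034,0,0,0,0],[0.0015,-0.0034,0,0,0,0],[0,0,0,0,0,0]]]'
python3 - <<'E'
from h import *
snap("side","d10");snap("scene","s10")
crop('d10',200,170,300,270,'c19',6)
crop('s10',250,100,370,220,'c20',5)
E
```

```text
time_s: 13.1
eef_pos: [602.3, 32.8, 34.8]
ee_rot: [0.602, 0.614, 0.35, -0.372]
force: [-0.9, -1.2, 0.4]
grip_width: 0.699
```

View pics/c19.png

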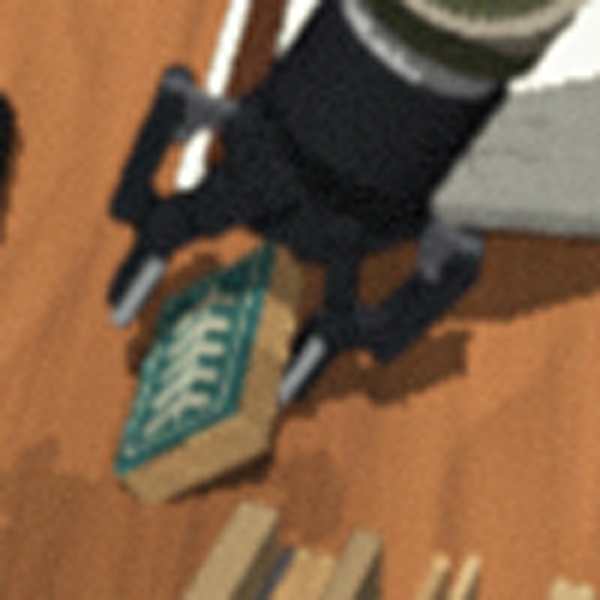

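View pics/c20.png

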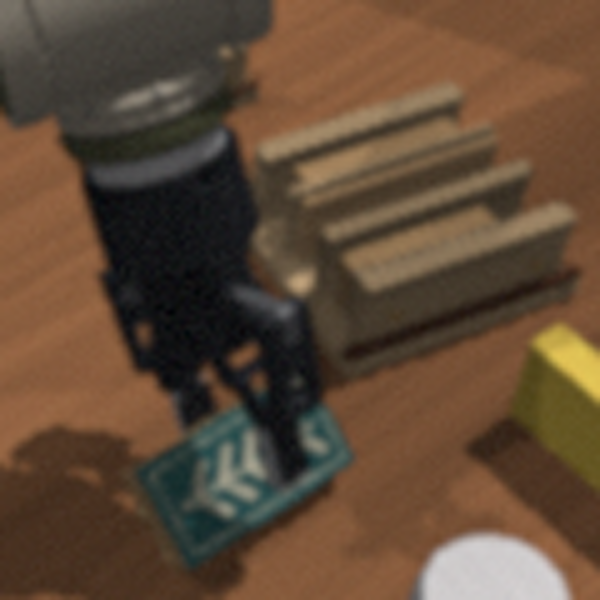

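```bash
python3 -m jog '[[[0.0015,-0.002,0,0,0,0],[0.0015,-0.002,0,0,0,0],[0.0015,-0.002,0,0,0,0],[0.0014,-0.0013,0,0,0,0],[0.0014,-0.0013,0,0,0,0],[0.0014,-0.0013,0,0,0,0],[0,0,0,0,0,0]]]'
python3 - <<'E'
from h import *
snap("side","d11");snap("scene","s11")
crop('d11',200,170,300,270,'c21',6)
crop('s11',250,100,370,220,'c22',5)
E
```

```text
time_s: 14.08
eef_pos: [598.0, 33.0, 22.6]
ee_rot: [0.602, 0.615, 0.35, -0.371]
force: [-0.9, 0.7, -1.2]
grip_width: 0.706
```

View pics/c21.png

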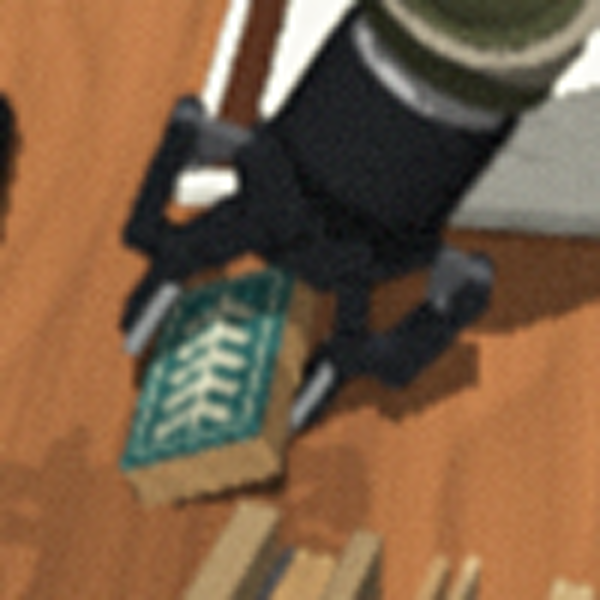

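View pics/c22.png

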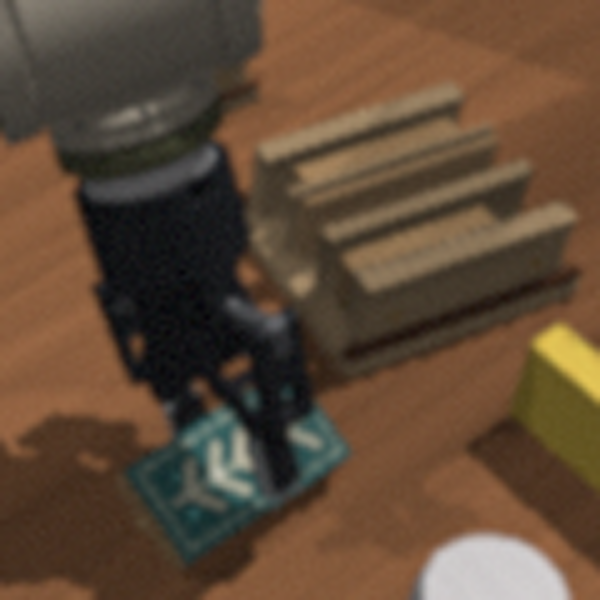

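```bash
python3 -m jog '[[[0.0009,-0.0005,0,0,0,0],[0.0009,-0.0005,0,0,0,0],[0,0,0,0,0,0]]]'; python3 -m jog '[[[0.0009,-0.0005,0,0,0,0],[0,0,0,0,0,0]]]'
```

```text
time_s: 14.55
eef_pos: [598.0, 33.0, 20.6]
ee_rot: [0.602, 0.614, 0.35, -0.371]
force: [-0.6, 0.2, -0.9]
grip_width: 0.701
time_s: 14.8
eef_pos: [598.1, 33.0, 19.9]
ee_rot: [0.602, 0.615, 0.35, -0.371]
force: [-1.8, 0.4, 2.6]
grip_width: 0.704
```

```bash
python3 -m jog '[[[-0.0006,0.0003,0,0,0,0],[-0.0014,-0.0026,0,0,0,0],[-0.0014,-0.0026,0,0,0,0],[-0.0014,-0.0026,0,0,0,0],[-0.0014,-0.0026,0,0,0,0],[-0.0014,-0.0026,0,0,0,0],[-0.0014,-0.0026,0,0,0,0],[-0.0014,-0.0026,0,0,0,0],[0,0,0,0,0,0]]]'
python3 - <<'E'
from h import *
snap("side","d12");snap("scene","s12")
crop('d12',200,170,300,270,'c23',6)
crop('s12',250,100,370,220,'c24',5)
E
```

```text
time_s: 15.92
eef_pos: [577.2, 33.7, 20.2]
ee_rot: [0.602, 0.615, 0.35, -0.371]
force: [0.2, -0.3, 0.2]
grip_width: 0.697
```

View pics/c23.png

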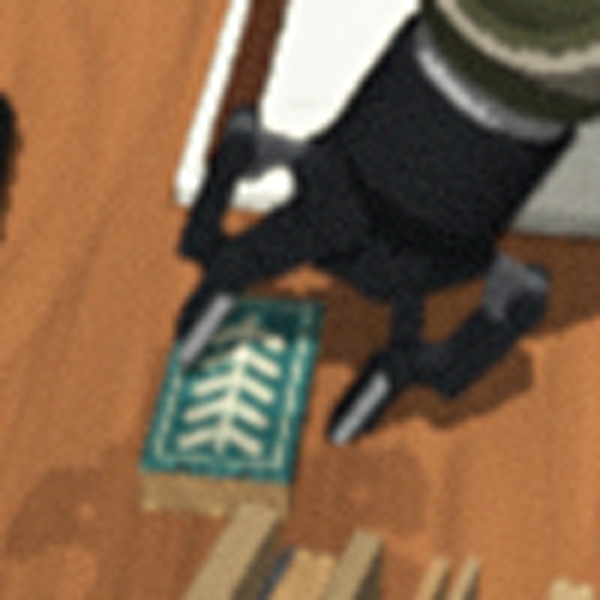

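View pics/c24.png

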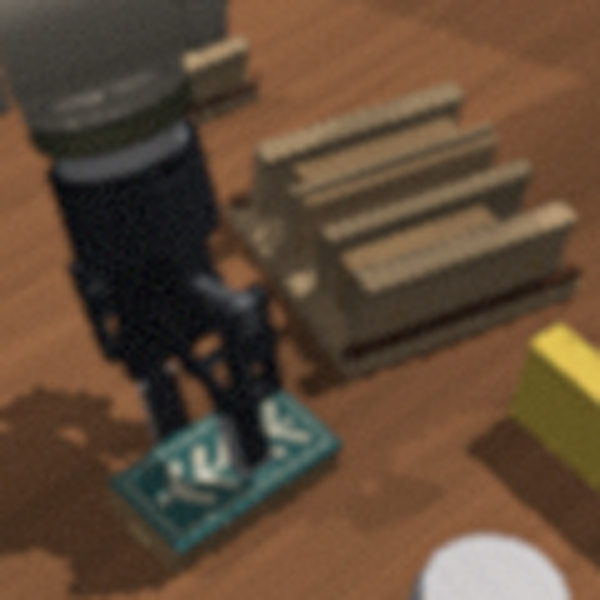

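```bash
python3 - <<'E'
from h import *
plan([575,80,200],down(-0.035),5)
E
```

```text
p [577.4  33.7  20.3] t 16.02
[-0.0319, 0.0165, -0.0092, -0.0001, -0.0, -0.1001],
[-0.0334, 0.0133, -0.0092, -0.0001, -0.0, -0.1001],
[-0.0346, 0.0099, -0.0092, -0.0001, -0.0, -0.1001],
[-0.0354, 0.0064, -0.0092, -0.0001, -0.0, -0.1001],
[-0.0358, 0.0028, -0.0092, -0.0001, -0.0, -0.1001],
```

```bash
python3 -m jog '[[[-0.032,0.0165,-0.009,0,0,0],[-0.032,0.0165,-0.009,0,0,-0.10],[-0.033,0.013,-0.009,0,0,-0.10],[-0.035,0.010,-0.009,0,0,-0.10],[-0.035,0.006,-0.009,0,0,-0.10],[0,0,0,0,0,-0.10],[0,0,0,0,0,0],[0,0,0,0,0,0]]]' 0 30
python3 - <<'E'
from h import *
snap("wrist","w13");delta([575,80,200],down(-0.035))
E
```

```text
time_s: 17.02
eef_pos: [574.0, 78.8, 198.8]
ee_rot: [0.491, 0.509, 0.491, -0.509]
force: [-0.4, -0.5, 0.4]
grip_width: 0.998
t 17.07 p [573.9  78.8 199. ] shift mm in tool [-1.   1.  -1.3] rotvec [-0. -0. -0.] F [ 0.1 -0.   1.1] grip 0.997 j [-0.07  0.46  1.39  0.    1.29 -0.03]
```

View pics/w13.png

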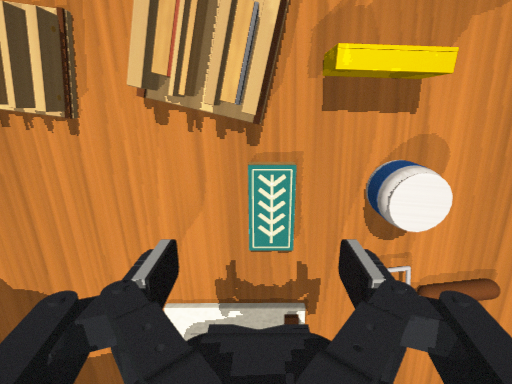

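```bash
cat >> h.py <<'E'
def tealbox(c,roi=None):
    im=c["image"].astype(int); r,g,b=im[...,0],im[...,1],im[...,2]
    m=((g-r>25)&(b-r>20)&(abs(g-b)<60)&(b-g<25)).astype(np.uint8)
    if roi is not None:
        k=np.zeros_like(m);k[roi[1]:roi[3],roi[0]:roi[2]]=1;m&=k
    m=cv2.morphologyEx(m,cv2.MORPH_CLOSE,np.ones((5,5)))
    cs,_=cv2.findContours(m,cv2.RETR_EXTERNAL,cv2.CHAIN_APPROX_NONE); k=max(cs,key=cv2.contourArea)
    q=cv2.approxPolyDP(cv2.convexHull(k),6,True)[:,0]
    return cv2.boxPoints(cv2.minAreaRect(k)),q,cv2.contourArea(k)
E
python3 - <<'E'
from h import *
w=load("w13");s=snap("scene","s13");d=snap("side","d13")
for n,c in (("w",w),("s",s),("d",d)):
    b,q,a=tealbox(c); print(n,a,q.tolist())
    if len(q)==4:
        for z in (22,): 
            P=np.array([onz(c,u,z) for u in q]);print(P.round(1).tolist(),P.mean(0).round(1))
b,_,_=tealbox(w); P=np.array([onz(w,u,22) for u in b]);print(P.round(1).tolist(),P.mean(0))
E
```

```text
w 3753.5 [[295, 165], [292, 249], [249, 249], [248, 166]]
[[616.4, 88.0, 22.0], [613.0, -20.1, 22.0], [558.6, -18.1, 22.0], [562.3, 88.7, 22.0]] [587.6  34.6  22. ]
s 638.0 [[316, 188], [286, 209], [273, 197], [303, 177]]
[[614.3, 81.4, 22.0], [613.8, -21.2, 22.0], [565.9, -21.5, 22.0], [566.6, 81.5, 22.0]] [590.1  30.   22. ]
d 633.5 [[252, 221], [247, 249], [224, 247], [232, 219]]
[[563.3, -17.3, 22.0], [565.0, 88.6, 22.0], [616.4, 87.2, 22.0], [612.7, -20.1, 22.0]] [589.3  34.6  22. ]
[[562.4, 89.9, 22.0], [616.4, 88.0, 22.0], [616.8, -20.2, 22.0], [557.3, -18.1, 22.0]] [588.22907996  34.89941566  22.        ]
```

```bash
python3 - <<'E'
from h import *
w=load("w13");s=load("s13");d=load("d13")
W=[[295, 165], [292, 249], [249, 249], [248, 166]];D=[[232,219],[224,247]]
print(tri([(w,(295,165)),(d,(224,247))]),tri([(w,(248,166)),(d,(247,249))]),tri([(w,(292,249)),(d,(232,219))]))
plan([575,-300,220],down(-0.033),8)
E
```

```text
(array([616.2640215 ,  88.15262661,  22.8042502 ]), [np.float64(0.0447048502853056), np.float64(0.044704850285329986)]) (array([563.63710508,  89.10280488,  22.70999331]), [np.float64(1.3039664850925785), np.float64(1.3039664850925659)]) (array([612.84164561, -20.02330217,  22.07488248]), [np.float64(0.14314736662163405), np.float64(0.14314736662178856)])
p [574.   78.8 199.3] t 17.18
[-0.0026, 0.0018, 0.0473, -0.0003, -0.0, -0.0],
[-0.0026, 0.0018, 0.0473, -0.0003, -0.0, -0.0],
[-0.0026, 0.0018, 0.0473, -0.0003, -0.0, -0.0],
[-0.0026, 0.0018, 0.0473, -0.0003, -0.0, -0.0],
[-0.0026, 0.0017, 0.0473, -0.0003, -0.0, -0.0],
[-0.0026, 0.0017, 0.0473, -0.0003, -0.0, -0.0],
[-0.0026, 0.0017, 0.0473, -0.0003, -0.0, -0.0],
[-0.0026, 0.0017, 0.0473, -0.0003, -0.0, -0.0],
```

```bash
python3 -m jog '[[[-0.0026,0.0018,0.047,0,0,0],[-0.0026,0.0018,0.047,0,0,0],[-0.0026,0.0018,0.047,0,0,0],[-0.0026,0.0018,0.047,0,0,0],[-0.0026,0.0018,0.047,0,0,0],[-0.0026,0.0018,0.047,0,0,0],[-0.0026,0.0018,0.047,0,0,0],[-0.0026,0.0018,0.047,0,0,0],[0,0,0,0,0,0],[0,0,0,0,0,0]]]'
python3 - <<'E'
from h import *
c=snap("wrist","w14"); print(c["p"]); snap("side","d14");snap("scene","s14")
E
```

```text
time_s: 18.42
eef_pos: [575.4, -297.0, 220.1]
ee_rot: [0.491, 0.509, 0.491, -0.509]
force: [0.2, 0.0, -0.2]
grip_width: 0.997
[ 575.44024427 -296.95234132  220.09863626]
```

View pics/w14.png

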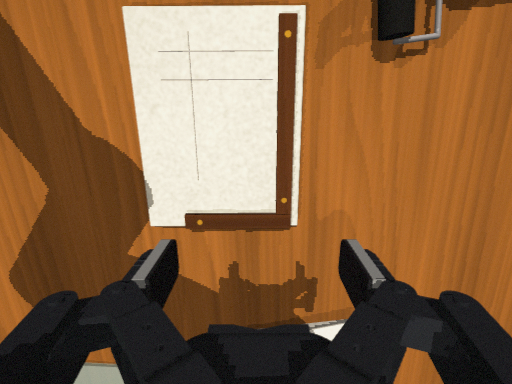

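```bash
python3 - <<'E'
from h import *
c=load("w14"); g=cv2.cvtColor(c["image"],cv2.COLOR_RGB2GRAY).astype(float)
def sub(prof,off,thr):  # first crossing below thr
    for i in range(1,len(prof)):
        if prof[i]<thr<=prof[i-1]: return off+i-1+(prof[i-1]-thr)/(prof[i-1]-prof[i])
L=[];S=[]
for v in range(20,205,3):
    u=sub(g[v,250:300],250,130); 
    if u: L.append(onz(c,(u,v),12))
for u in range(192,272,3):
    v=sub(g[195:230,u],195,130)
    if v: S.append(onz(c,(u,v),12))
L=np.array(L);S=np.array(S)
def fit(P):
    vx,vy,x,y=cv2.fitLine(P[:,:2].astype(np.float32),cv2.DIST_HUBER,0,.01,.01).ravel(); return np.array([vx,vy]),np.array([x,y])
dl,pl=fit(L);ds,ps=fit(S)
res=np.abs((L[:,:2]-pl)@[-dl[1],dl[0]]);print(len(L),len(S),res.max(),np.abs((S[:,:2]-ps)@[-ds[1],ds[0]]).max())
if dl[1]<0: dl=-dl
if ds[0]<0: ds=-ds
a=np.linalg.solve(np.column_stack([dl,-ds]),ps-pl); C=pl+a[0]*dl
print("corner",C,"yaw long",np.arctan2(-dl[0],dl[1]),"yaw short",np.arctan2(ds[1],ds[0]))
yaw=np.arctan2(-dl[0],dl[1]);ex=np.array([np.cos(yaw),np.sin(yaw)]);ey=np.array([-ex[1],ex[0]])
print("home",C-28*ex+55*ey)
# check using board corners vs known & height by two views
w1=load("w1")
W1=lambda *U:uc(U,240,160,4)
for n,a,b in (("bat end",(278.3,13),W1(453,74)),("board+x+y",(306,5),W1(519,32)),("board-x+y",(123,6.5),W1(27,138))):
    print(n,tri([(c,a),(w1,b)]),onz(c,a,12))
d=load("side0");D4=lambda *U:uc(U,220,145,6)
print(tri([(c,(277,212)),(d,D4(185,92))]),tri([(c,(306,5)),(d,D4(58,335))]),tri([(c,(123,6.5)),(d,D4(507,370))]))
E
```

```text
62 27 0.6804796558320774 0.1567657495536677
corner [ 595.7281  -357.68207] yaw long -0.031934217 yaw short -0.030655468
home [ 569.4985 -301.8161]
bat end (array([ 602.92071405, -126.71229243,   16.91317647]), [np.float64(0.23931146164138606), np.float64(0.23931146164123204)]) [ 603.05047194 -125.41814797   12.        ]
board+x+y (array([ 632.98464138, -118.56746509,   10.3755305 ]), [np.float64(0.32524690831954867), np.float64(0.32524690831935316)]) [ 633.04025182 -118.94220811   12.        ]
board-x+y (array([ 433.96932349, -112.03617222,    8.33148676]), [np.float64(0.22669684543509802), np.float64(0.22669684543497828)]) [ 435.27481742 -113.27170274   12.        ]
(array([ 598.04621874, -356.26408056,   14.45327846]), [np.float64(0.15499640189119113), np.float64(0.15499640189125355)]) (array([ 633.22353375, -118.69589168,   11.19218008]), [np.float64(0.053292761914428166), np.float64(0.05329276191463831)]) (array([ 434.1022621 , -113.01022394,   11.07898869]), [np.float64(0.7372962090824962), np.float64(0.7372962090824916)])
```

```bash
python3 - <<'E'
from h import *
plan([588.3,34.5,70],down(-0.032),8)
E
```

```text
p [ 575.8 -296.4  220.4] t 18.57
[0.0188, 0.0002, -0.0414, -0.0002, -0.0, -0.0],
[0.0188, 0.0002, -0.0414, -0.0002, -0.0, -0.0],
[0.0188, 0.0002, -0.0414, -0.0002, -0.0, -0.0],
[0.0188, 0.0002, -0.0414, -0.0002, -0.0, -0.0],
[0.0188, 0.0002, -0.0414, -0.0002, -0.0, -0.0],
[0.0188, 0.0002, -0.0414, -0.0002, -0.0, -0.0],
[0.0188, 0.0002, -0.0414, -0.0002, -0.0, -0.0],
[0.0188, 0.0002, -0.0414, -0.0002, -0.0, -0.0],
```

```bash
python3 -m jog '[[[0.010,0.0002,-0.0414,0,0,0],[0.018,0.0002,-0.0414,0,0,0],[0.019,0.0002,-0.0414,0,0,0],[0.0195,0.0002,-0.0414,0,0,0],[0.021,0.0002,-0.0414,0,0,0],[0.021,0.0002,-0.0414,0,0,0],[0.021,0.0002,-0.0414,0,0,0],[0.021,0.0002,-0.0414,0,0,0],[0,0,0,0,0,0],[0,0,0,0,0,0]]]'
python3 - <<'E'
from h import *
c=snap("wrist","w15");delta([588.3,34.5,13],down(-0.032))
E
```

```text
time_s: 19.82
eef_pos: [589.0, 33.5, 70.4]
ee_rot: [0.492, 0.509, 0.491, -0.508]
force: [-0.2, -0.2, 0.8]
grip_width: 1.003
t 19.88 p [589.2  32.9  70.6] shift mm in tool [57.6 -1.  -1.5] rotvec [-0.003  0.    -0.002] F [ 0.6 -0.3 -0.9] grip 1.0 j [-0.14  0.63  1.49  0.    1.03 -0.11]
```

View pics/w15.png

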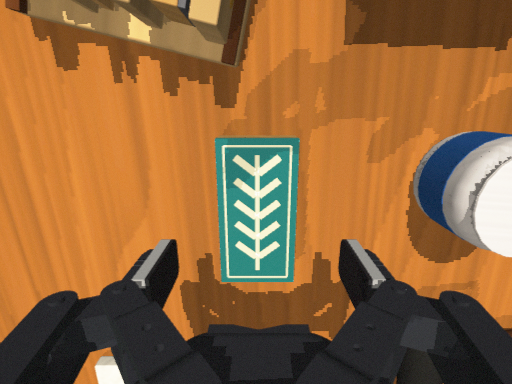

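```bash
python3 - <<'E'
from h import *
c=load("w15"); b,q,a=tealbox(c); P=np.array([onz(c,u,22) for u in q]);print(q.tolist(),P.round(1).tolist(),P.mean(0))
E
python3 -m jog '[[[0.020,-0.0005,-0.0007,0,0,0],[0.020,-0.0005,-0.0007,0,0,0],[0.012,0,0,0,0,0],[0.0055,0,0,0,0,0],[0,0,0,0,0,0]]]'
python3 -m jog '[[[0,0,0,0,0,0],[0,0,0,0,0,0],[0,0,0,0,0,0]]]' 255 40
python3 - <<'E'
from h import *
c=snap("side","d16");snap("scene","s16");delta([588.3,34.5,13],down(-0.032))
crop('d16',180,150,320,280,'c25',5)
E
```

```text
[[298, 138], [292, 281], [222, 281], [215, 139]] [[617.0, 87.9, 22.0], [613.2, -21.4, 22.0], [559.0, -19.5, 22.0], [562.4, 89.2, 22.0]] [587.87857982  34.07083832  22.        ]
time_s: 20.5
eef_pos: [588.1, 34.7, 12.6]
ee_rot: [0.491, 0.509, 0.491, -0.509]
force: [-0.3, -0.7, 0.6]
grip_width: 1.001
time_s: 20.88
eef_pos: [588.4, 34.9, 13.1]
ee_rot: [0.491, 0.509, 0.491, -0.508]
force: [-0.1, -0.3, 6.3]
grip_width: 0.644
t 20.98 p [588.4  34.9  13.1] shift mm in tool [ 0.1 -0.   0.4] rotvec [-0.003 -0.    -0.001] F [-0.6 -0.6  5.7] grip 0.646 j [-0.14  0.71  1.52  0.    0.91 -0.1 ]
```

View pics/c25.png

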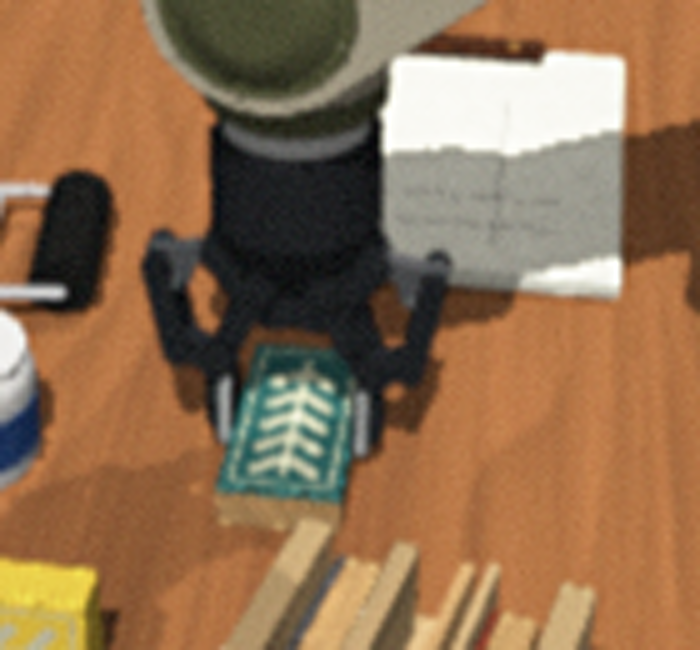

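```bash
python3 -m jog '[[[-0.008,0,0,0,0,0],[-0.020,0,0,0,0,0],[-0.025,0,0,0,0,0],[-0.007,0,0,0,0,0],[0,0,0,0,0,0]]]' 255 60
python3 - <<'E'
from h import *
plan([565.5,-297,75],down(-0.032),8)
E
```

```text
time_s: 21.6
eef_pos: [587.7, 34.9, 72.1]
ee_rot: [0.491, 0.509, 0.491, -0.509]
force: [0.0, -0.1, -1.9]
grip_width: 0.637
p [587.7  34.9  72.1] t 21.6
[-0.0004, -0.0013, 0.0416, -0.0004, -0.0, 0.0],
[-0.0004, -0.0013, 0.0416, -0.0004, -0.0, 0.0],
[-0.0004, -0.0014, 0.0416, -0.0004, -0.0, 0.0],
[-0.0004, -0.0014, 0.0416, -0.0004, -0.0, 0.0],
[-0.0004, -0.0014, 0.0416, -0.0004, -0.0, 0.0],
[-0.0004, -0.0014, 0.0416, -0.0004, -0.0, 0.0],
[-0.0004, -0.0014, 0.0416, -0.0004, -0.0, 0.0],
[-0.0004, -0.0014, 0.0416, -0.0004, -0.0, 0.0],
```

```bash
python3 -m jog '[[[0,-0.0013,0.030,0,0,0],[0,-0.0013,0.040,0,0,0],[0,-0.0014,0.044,0,0,0],[0,-0.0014,0.044,0,0,0],[0,-0.0014,0.044,0,0,0],[0,-0.0014,0.044,0,0,0],[0,-0.0014,0.043,0,0,0],[0,-0.0014,0.043,0,0,0],[0,0,0,0,0,0],[0,0,0,0,0,0]]]'
python3 - <<'E'
from h import *
c=snap("wrist","w17");snap("side","d17");snap("scene","s17");delta([565.5,-297,28],down(-0.032))
crop('s17',110,150,280,310,'c26',4);crop('d17',210,90,330,230,'c27',4)
E
```

```text
time_s: 22.85
eef_pos: [564.8, -295.6, 71.1]
ee_rot: [0.49, 0.509, 0.492, -0.509]
force: [0.4, -0.1, -1.8]
grip_width: 0.638
t 23.0 p [ 565.3 -295.3   71.9] shift mm in tool [43.9  0.2  1.7] rotvec [-0.002 -0.001  0.   ] F [ 0.8 -0.1 -1.2] grip 0.638 j [-0.66  0.72  1.31  0.    1.11 -0.63]
```

View pics/w17.png

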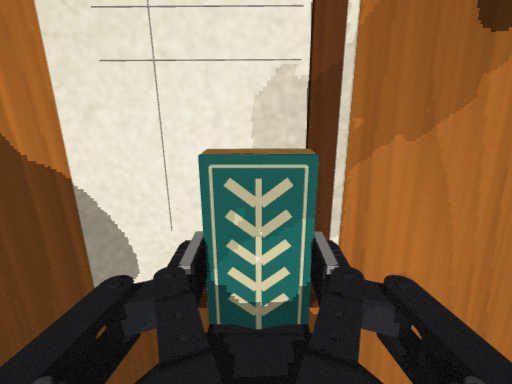

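View pics/c26.png

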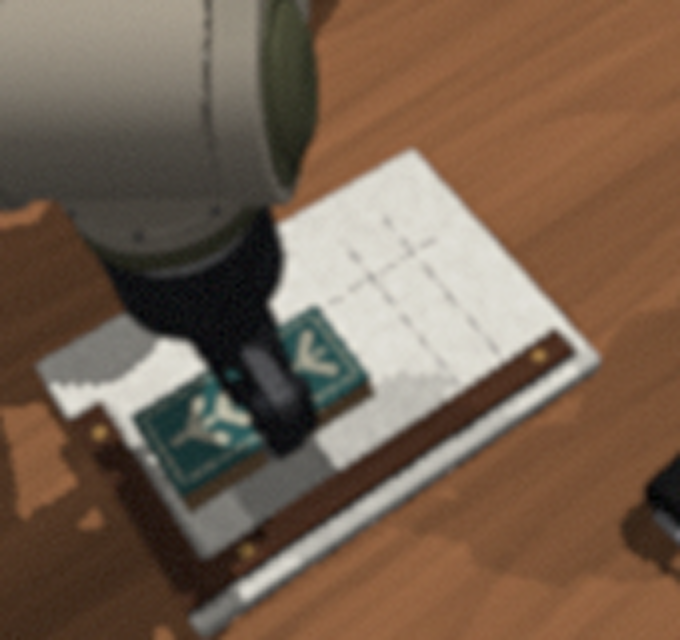

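View pics/c27.png

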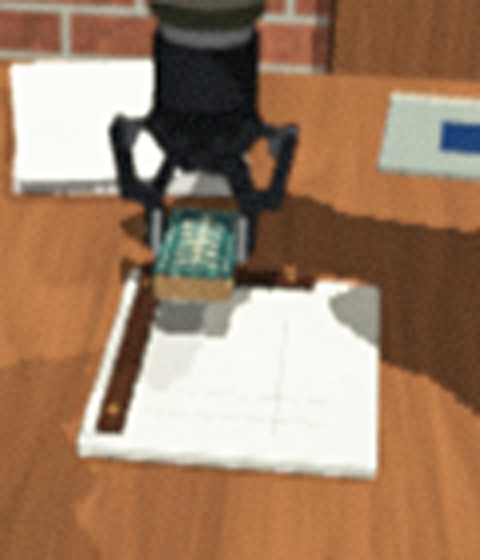

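```bash
python3 -m jog '[[[0.015,0,0,-0.001,0,0],[0.016,0,0,-0.001,0,0],[0.011,0,0,0,0,0],[0.002,0,0,0,0,0],[0,0,0,0,0,0]]]'
python3 -m jog '[[[0.001,0,0,0,0,0],[0,0,0,0,0,0]]]'
python3 -m jog '[[[0.001,0,0,0,0,0],[0,0,0,0,0,0]]]'
```

```text
time_s: 23.62
eef_pos: [565.3, -296.6, 28.3]
ee_rot: [0.492, 0.508, 0.492, -0.508]
force: [0.7, 0.1, -1.5]
grip_width: 0.638
time_s: 23.88
eef_pos: [565.3, -296.6, 27.6]
ee_rot: [0.492, 0.508, 0.491, -0.508]
force: [0.3, 0.3, -1.7]
grip_width: 0.635
time_s: 24.12
eef_pos: [565.2, -296.5, 26.2]
ee_rot: [0.492, 0.508, 0.492, -0.508]
force: [0.7, -0.9, -1.4]
grip_width: 0.636
```

```bash
python3 -m jog '[[[0.001,0,0,0,0,0],[0,0,0,0,0,0]]]'
python3 -m jog '[[[0.0006,0,0,0,0,0],[0,0,0,0,0,0]]]'
python3 -m jog '[[[0,0.001,0,0,0,0],[0,0.001,0,0,0,0],[0,0,0,0,0,0]]]'
```

```text
time_s: 24.38
eef_pos: [565.3, -296.5, 25.3]
ee_rot: [0.492, 0.508, 0.492, -0.508]
force: [-0.0, 0.3, -0.2]
grip_width: 0.644
time_s: 24.62
eef_pos: [565.3, -296.5, 25.3]
ee_rot: [0.492, 0.508, 0.492, -0.508]
force: [-2.2, 1.8, 4.1]
grip_width: 0.639
time_s: 25.0
eef_pos: [567.1, -296.8, 25.3]
ee_rot: [-0.492, -0.508, -0.492, 0.508]
force: [-4.4, 0.5, 5.3]
grip_width: 0.64
```

```bash
python3 -m jog '[[[-0.0003,0.001,0,0,0,0],[0,0,0,0,0,0]]]'
python3 -m jog '[[[0,0.001,0,0,0,0],[0,0,0,0,0,0]]]'
```

```text
time_s: 25.25
eef_pos: [568.3, -296.8, 25.3]
ee_rot: [0.492, 0.508, 0.492, -0.508]
force: [-3.7, -1.0, 4.8]
grip_width: 0.639
time_s: 25.5
eef_pos: [569.2, -296.8, 25.3]
ee_rot: [-0.492, -0.508, -0.492, 0.508]
force: [-4.2, -0.2, 6.1]
grip_width: 0.636
```

```bash
python3 -m jog '[[[0,0.001,0,0,0,0],[0,0,0,0,0,0]]]'
```

```text
time_s: 25.75
eef_pos: [569.8, -296.8, 25.3]
ee_rot: [-0.491, -0.508, -0.492, 0.508]
force: [-7.2, 0.3, 7.1]
grip_width: 0.635
```

```bash
python3 -m jog '[[[-0.0002,0,0.0015,0,0,0],[0,0,0.0015,0,0,0],[0,0,0,0,0,0]]]'
python3 -m jog '[[[0,0,0.001,0,0,0],[0,0,0,0,0,0]]]'
python3 -m jog '[[[0,0,0.001,0,0,0],[0,0,0,0,0,0]]]'
python3 - <<'E'
from h import *
snap("scene","s18");snap("side","d18")
crop('s18',110,170,280,310,'c28',4);crop('d18',210,90,330,230,'c29',4)
E
```

```text
time_s: 26.12
eef_pos: [569.8, -297.7, 25.3]
ee_rot: [0.49, 0.508, 0.493, -0.508]
force: [-6.1, 10.5, 9.9]
grip_width: 0.638
time_s: 26.38
eef_pos: [569.8, -298.5, 25.3]
ee_rot: [0.49, 0.509, 0.493, -0.507]
force: [-6.3, 10.6, 10.3]
grip_width: 0.636
time_s: 26.62
eef_pos: [569.8, -299.4, 25.3]
ee_rot: [0.49, 0.509, 0.493, -0.507]
force: [-6.3, 10.9, 10.8]
grip_width: 0.639
```

View pics/c28.png

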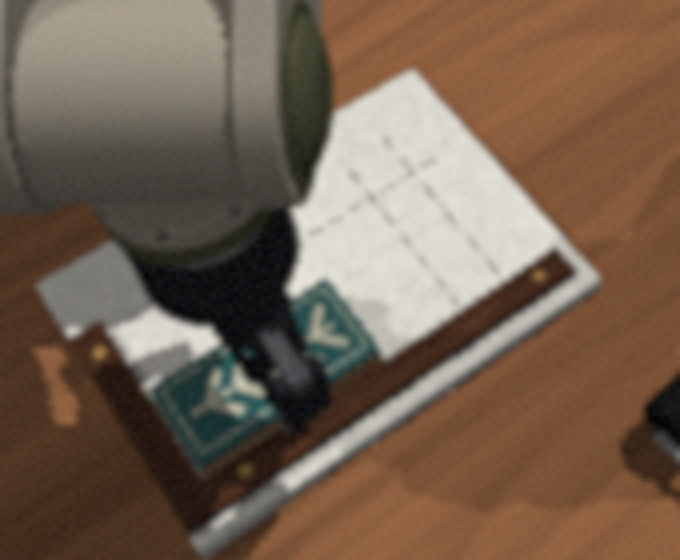

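View pics/c29.png

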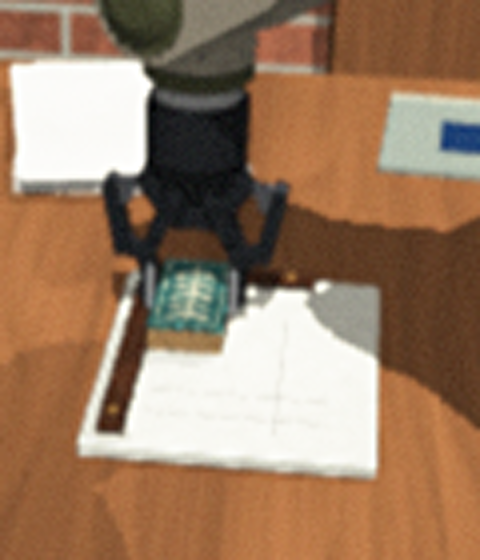

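```bash
python3 -m jog '[[[-0.0006,0,0.0005,0,0,0],[0,0,0.0005,0,0,0],[0,0,0,0,0,0]]]'
python3 -m jog '[[[0,0,0.001,0,0,0],[0,0,0,0,0,0]]]'
python3 -m jog '[[[0,0,0.001,0,0,0],[0,0,0,0,0,0]]]'
```

```text
time_s: 27.1
eef_pos: [569.7, -300.7, 25.4]
ee_rot: [0.49, 0.509, 0.493, -0.508]
force: [-3.2, 8.9, 5.2]
grip_width: 0.639
time_s: 27.35
eef_pos: [569.7, -300.7, 25.4]
ee_rot: [0.49, 0.509, 0.494, -0.507]
force: [-4.1, 13.1, 6.7]
grip_width: 0.636
time_s: 27.6
eef_pos: [569.7, -300.7, 25.3]
ee_rot: [0.489, 0.509, 0.494, -0.507]
force: [-4.9, 17.8, 9.0]
grip_width: 0.64
```

```bash
python3 -m jog '[[[0,0.001,-0.001,0,0,0],[0,0,0,0,0,0]]]'
python3 -m jog '[[[-0.0008,-0.0006,-0.0008,0,0,0],[0,0,0,0,0,0]]]'
python3 -m jog '[[[0,0,0,0,0,0],[0,0,0,0,0,0]]]' 70 30
python3 -m jog '[[[0,0,0,0,0,0],[0,0,0,0,0,0]]]' 0 30
python3 -m jog '[[[-0.010,0,0,0,0,0],[-0.03,0,0,0,0,0],[-0.04,0,-0.02,0,0,0],[-0.05,0,-0.02,0,0,0],[0,0,0,0,0,0],[0,0,0,0,0,0]]]'
python3 - <<'E'
from h import *
c=snap("wrist","w19");print(c["p"]);snap("scene","s19");snap("side","d19")
crop('s19',110,180,280,310,'c30',4);crop('w19',150,80,350,330,'c31',2.4)
E
```

```text
time_s: 27.85
eef_pos: [569.8, -300.7, 25.4]
ee_rot: [0.489, 0.508, 0.495, -0.508]
force: [-11.3, 14.9, 10.5]
grip_width: 0.634
time_s: 28.1
eef_pos: [569.7, -300.7, 25.5]
ee_rot: [0.49, 0.508, 0.494, -0.508]
force: [-4.6, 8.1, 2.3]
grip_width: 0.637
time_s: 28.35
eef_pos: [570.7, -303.1, 26.6]
ee_rot: [0.492, 0.508, 0.491, -0.508]
force: [0.8, -0.4, 0.5]
grip_width: 0.726
time_s: 28.6
eef_pos: [570.4, -303.0, 26.6]
ee_rot: [0.492, 0.508, 0.492, -0.508]
force: [1.0, 0.3, -0.9]
grip_width: 0.999
time_s: 29.35
eef_pos: [571.5, -262.9, 156.4]
ee_rot: [0.492, 0.508, 0.492, -0.508]
force: [-0.9, 0.2, -0.4]
grip_width: 1.003
[ 571.50011622 -262.9034838   156.40729677]
```

View pics/w19.png

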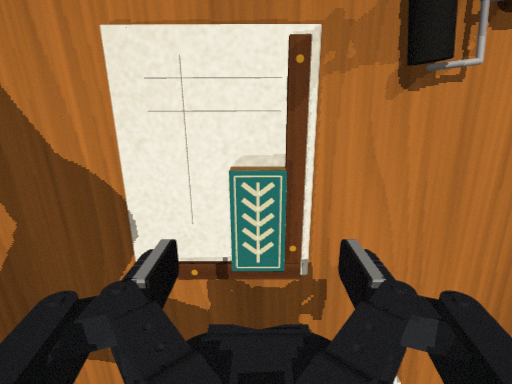

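View pics/c30.png

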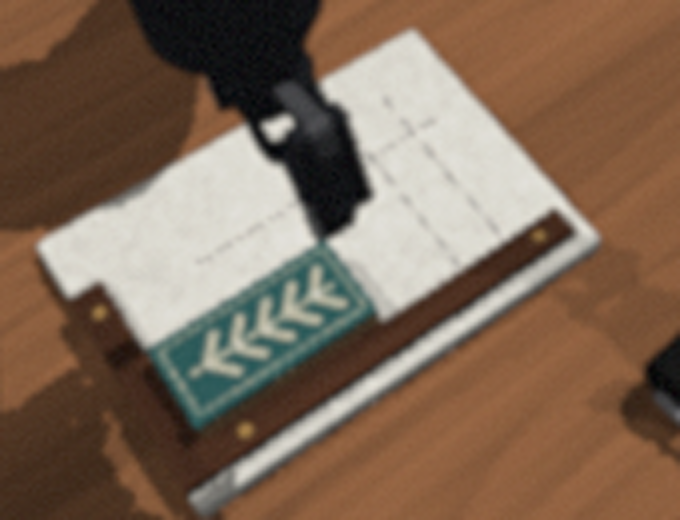

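```bash
python3 - <<'E'
from h import *
crop('w19',215,150,315,285,'c32',5);crop('d19',230,140,320,220,'c33',7)
c=load("w19"); b,q,a=tealbox(c); P=np.array([onz(c,u,34) for u in q]);print(q.tolist(),P.round(1).tolist(),P.mean(0))
C=np.array([595.73,-357.68]);yaw=-.032;ex=np.array([np.cos(yaw),np.sin(yaw)]);ey=np.array([-ex[1],ex[0]])
for p in P: print(((p[:2]-C)@ex).round(2),((p[:2]-C)@ey).round(2))
g=cv2.cvtColor(c["image"],cv2.COLOR_RGB2GRAY)
# +x edge of long batten inner top: visible beyond block rows 50-150
E
```

```text
[[286, 171], [283, 270], [233, 270], [229, 171]] [[598.3, -247.6, 34.0], [594.7, -356.1, 34.0], [541.1, -354.4, 34.0], [543.8, -245.8, 34.0]] [ 569.47921941 -300.97692887   34.        ]
-0.95 110.09
-1.12 1.52
-54.7 1.56
-55.45 110.16
```

View pics/c32.png

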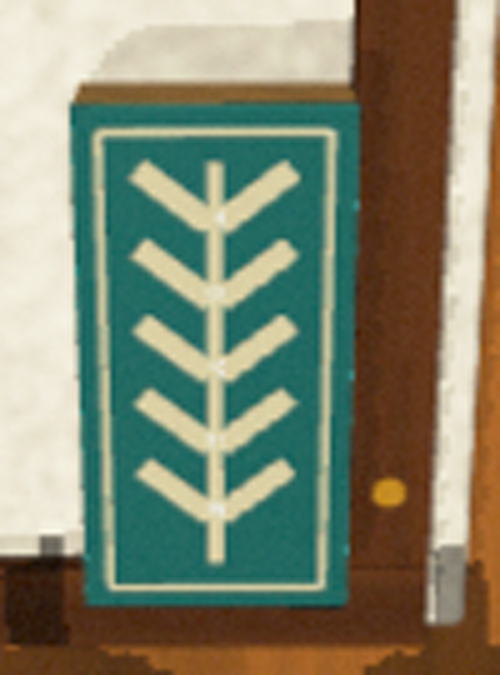

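View pics/c33.png

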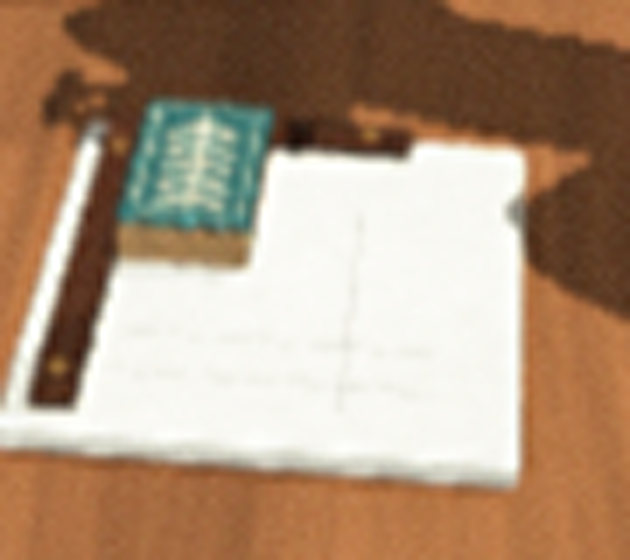

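```bash
python3 -m jog '[[[0.02,-0.022,0.014,0,0,0],[0.03,-0.022,0.013,0,0,0],[0.03,-0.022,0.012,0,0,0],[0.025,0,0,0,0,0],[0.023,0,0,0,0,0],[0,0,0,0,0,0]]]' 255 30
python3 - <<'E'
from h import *
delta([512,-301,28],down(-0.032))
snap("side","d20");crop('d20',200,90,340,230,'c34',4)
E
```

```text
time_s: 30.25
eef_pos: [503.4, -299.1, 26.5]
ee_rot: [-0.49, -0.508, -0.493, 0.508]
force: [-0.6, -0.1, 0.1]
grip_width: -0.003
t 30.25 p [ 503.4 -299.1   26.5] shift mm in tool [-1.5  8.7  1.6] rotvec [-0.002 -0.003  0.003] F [-0.6 -0.1  0.1] grip -0.003 j [-0.74  0.69  1.52  0.    0.94 -0.7 ]
```

View pics/c34.png

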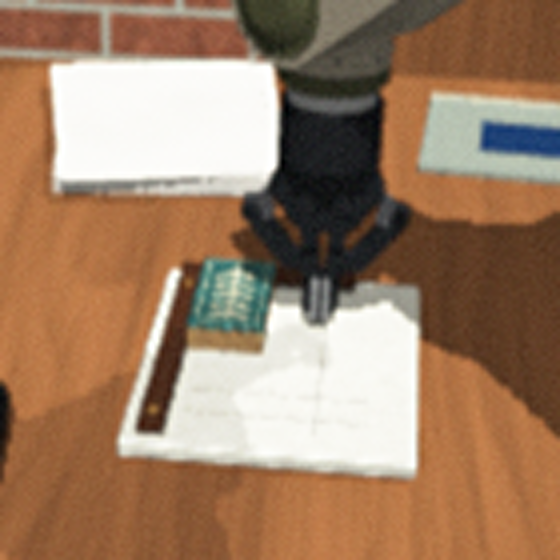

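```bash
python3 -m jog '[[[0,0.008,0.0015,0,0,0],[0,0.007,0,0,0,0],[0,0.004,0,0,0,0],[0,0,0,0,0,0]]]'
python3 -m jog '[[[0,0.003,0,0,0,0],[0,0,0,0,0,0]]]'
python3 -m jog '[[[0,0.002,0,0,0,0],[0,0,0,0,0,0]]]'
python3 -m jog '[[[0,0.002,0,0,0,0],[0,0,0,0,0,0]]]'
```

```text
time_s: 30.8
eef_pos: [523.7, -301.7, 28.7]
ee_rot: [0.492, 0.508, 0.492, -0.508]
force: [0.2, -0.8, 0.4]
grip_width: 0.002
time_s: 31.05
eef_pos: [526.5, -301.9, 28.6]
ee_rot: [0.492, 0.508, 0.492, -0.508]
force: [-0.3, -0.6, 0.0]
grip_width: -0.0
time_s: 31.3
eef_pos: [528.1, -301.9, 28.5]
ee_rot: [-0.491, -0.508, -0.492, 0.508]
force: [-2.9, 0.2, 1.6]
grip_width: 0.002
time_s: 31.55
eef_pos: [528.4, -301.9, 28.4]
ee_rot: [-0.49, -0.507, -0.493, 0.509]
force: [-14.4, -1.3, 6.9]
grip_width: 0.002
```

```bash
python3 -m jog '[[[0,-0.010,0,0,0,0],[-0.030,-0.005,-0.02,0,0,0],[0,0.01,-0.035,0,0,0],[0,0.025,-0.035,0,0,0],[0,0.022,0,0,0,0],[0.015,0,0,0,0,0],[0.014,0,0,0,0,0],[0,0,0,0,0,0]]]'
python3 - <<'E'
from h import *
delta([569.5,-230,28],down(-0.032))
E
```

```text
time_s: 32.55
eef_pos: [573.9, -213.4, 27.8]
ee_rot: [-0.49, -0.508, -0.493, 0.509]
force: [0.1, -0.5, 0.8]
grip_width: 0.0
t 32.55 p [ 573.9 -213.4   27.8] shift mm in tool [-0.3 -3.8 16.8] rotvec [-0.002 -0.002  0.003] F [ 0.1 -0.5  0.8] grip 0.0 j [-0.55  0.73  1.43  0.    0.99 -0.51]
```

```bash
python3 -m jog '[[[0,-0.001,0.008,0,0,0],[0,-0.001,0.007,0,0,0],[0,0,0.004,0,0,0],[0,0,0,0,0,0]]]'
python3 -m jog '[[[0,0,0.002,0,0,0],[0,0,0,0,0,0]]]'
python3 -m jog '[[[0,0,0.002,0,0,0],[0,0,0,0,0,0]]]'
```

```text
time_s: 33.05
eef_pos: [572.7, -232.8, 29.7]
ee_rot: [0.492, 0.509, 0.491, -0.508]
force: [0.8, 0.6, 0.1]
grip_width: 0.004
time_s: 33.3
eef_pos: [572.7, -234.4, 29.6]
ee_rot: [0.492, 0.508, 0.492, -0.508]
force: [0.3, -0.0, -0.2]
grip_width: 0.0
time_s: 33.55
eef_pos: [572.6, -236.2, 29.5]
ee_rot: [0.491, 0.508, 0.492, -0.508]
force: [-0.3, 1.4, -0.1]
grip_width: -0.001
```

```bash
python3 -m jog '[[[0,0,0.001,0,0,0],[0,0,0,0,0,0]]]'
python3 -m jog '[[[0,0,0.001,0,0,0],[0,0,0,0,0,0]]]'
python3 -m jog '[[[0,0,0.001,0,0,0],[0,0,0,0,0,0]]]'
```

```text
time_s: 33.8
eef_pos: [572.6, -236.3, 29.6]
ee_rot: [0.491, 0.509, 0.492, -0.508]
force: [-0.0, 6.0, 1.7]
grip_width: -0.002
time_s: 34.05
eef_pos: [572.6, -236.3, 29.5]
ee_rot: [0.491, 0.509, 0.493, -0.507]
force: [1.1, 10.7, 4.0]
grip_width: -0.001
time_s: 34.3
eef_pos: [572.6, -236.4, 29.5]
ee_rot: [0.49, 0.509, 0.493, -0.507]
force: [1.1, 15.0, 4.8]
grip_width: 0.0
```

Both pushes met a hard stop with the block not moving. I'll back off, rise clear and take the last look.

```bash
python3 -m jog '[[[0,0,-0.012,0,0,0],[-0.01,0,-0.012,0,0,0],[-0.04,0,-0.01,0,0,0],[-0.05,0,0,0,0,0],[-0.05,0,0,0,0,0],[-0.03,0,0,0,0,0],[0,0,0,0,0,0],[0,0,0,0,0,0]]]' 0
python3 - <<'E'
from h import *
c=snap("wrist","w21");s=snap("scene","s21");d=snap("side","d21");print(c["p"])
crop('s21',110,180,280,310,'c35',4)
for n,k in (("w",c),("s",s),("d",d)):
    b,q,a=tealbox(k); P=np.array([onz(k,u,34) for u in q]);print(n,q.tolist(),P.mean(0).round(1))
b,q,a=tealbox(c);P=np.array([onz(c,u,34) for u in q])
C=np.array([595.73,-357.68]);yaw=-.032;ex=np.array([np.cos(yaw),np.sin(yaw)]);ey=np.array([-ex[1],ex[0]])
for p in P: print(((p[:2]-C)@ex).round(2),((p[:2]-C)@ey).round(2))
E
```

```text
time_s: 35.3
eef_pos: [573.2, -205.1, 208.8]
ee_rot: [-0.491, -0.508, -0.492, 0.508]
force: [-0.2, 0.2, -0.1]
grip_width: 0.994
[ 573.23590205 -205.10849406  208.78561831]
w [[280, 208], [279, 285], [238, 286], [236, 208]] [ 569.6 -300.6   34. ]
s [[190, 241], [202, 258], [158, 285], [152, 265]] [ 570.8 -301.8   34. ]
d [[268, 157], [265, 171], [247, 170], [252, 155]] [ 570.1 -300.6   34. ]
-1.82 110.54
-0.8 2.72
-54.69 1.18
-54.58 110.58
```

View pics/w21.png

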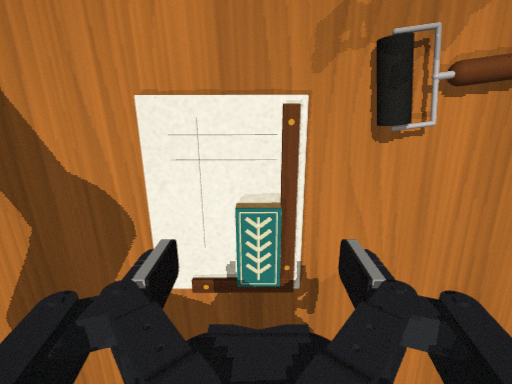

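View pics/s21.png

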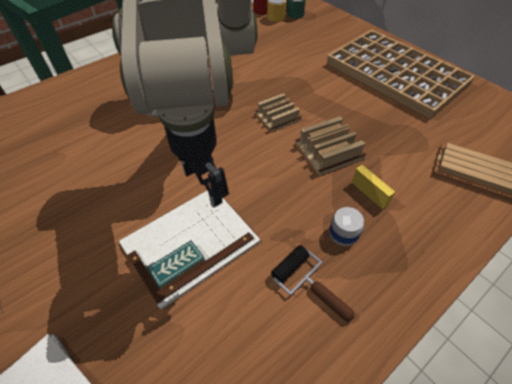

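```bash
python3 -c "
from rig import workorder; print(workorder.finish_job())"
```

```text
the job is handed in; nothing more can be done
None
```

I handed the job in at about 35 s of the 67 s allowed. The block is face up in the registration corner with the gripper clear of everything.

- **Drawing it out:** I gripped the block by its exposed top edge and pulled it straight up out of the middle slot. The one force reading during the pull was about 10 N.
- **Laying it flat:** I stood its lower edge on the bench and leaned it onto one finger. I then lowered it face up and slid the finger out, so its edge dropped the last few millimetres (about 6 by my estimate). A first attempt to tilt the tool 50° stalled against the wrist joint's range, so I used about 29° instead.
- **Placing it:** I took it by its long edges, carried it level to the board and slid it against both battens. Then I let go and nudged it from each side with the closed fingers.

**Last checks**
- **Seating:** each nudge met a hard stop at about 14–15 N, and the block did not move.
- **Position:** the three cameras put the block's centre at (570–571, −301 to −302) mm. The home I worked out from the battens is (569.5, −301.8) mm.
- **Gaps:** the wrist picture showed apparent gaps of about 1–3 mm at the battens, which disagrees with the push test. That is close to the camera error, so I trusted the push test.
- **Alignment:** a wrist picture before the nudges showed the block parallel to the long batten. The corners from the smaller final picture scattered by about 1 mm.
- **Other things:** the ink tin and brayer look unmoved in the last picture. I did not measure them or the two short blocks again.

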